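# Build the raised jewellery display step

### The job

On the jewellery stall, build the display step on the black tray: stand the round wooden post upright in the middle of the round cork mark and the square wooden post on the square cork mark, square to it, then lay the white board along both posts so that it covers both their tops. After that set the grey ring box upright on the board directly above the round post and the white ceramic ring stand upright on the board directly above the square post. Leave the black case where it is and do not tip the ring stand over.

Things in the scene. Friction and masses are not known exactly. Their poses are not given: they have to be found in the camera images.
- round_post: Loose upright dark-wood cylinder, 46 mm diameter, 60 mm high, about 75 g. Origin at the centre of its underside, z up its axis. Starts standing on the counter (z = 0).
- square_post: Loose upright dark-wood square block, 46 x 46 mm, 60 mm high, about 90 g. Origin at the centre of its underside; x and y are square to its sides, z up. Starts standing on the counter.
- board: Loose white painted board, 250 mm long (its x axis), 56 mm wide (its y axis), 14 mm thick, about 120 g. Origin at the centre of its underside, z up. Starts lying flat on the counter, far left or far right of the other things.
- ring_box: Loose closed ring box, grey cloth with a thin brass seam, 50 x 50 mm, 40 mm high, about 60 g, rigid. Origin at the centre of its underside; x and y square to its sides, z up. Starts on the counter.
- ring_stand: Loose white ceramic ring stand: a round foot of 44 mm diameter, 9 mm high, narrowing to a straight upright stem of 16 mm diameter between 16 and 56 mm above the underside, rounded top at 60 mm; about 70 g. Origin at the centre of its underside, z up the stem. Starts standing on the counter.
- display_tray: Fixed low display tray, 260 mm (its x axis) by 120 mm (its y axis), black floor 6 mm above the counter, white rim 6 mm thick whose top is 10 mm above the counter. Origin at the centre of its underside.
- round_mark: Fixed round cork disc on the tray floor, 60 mm diameter, 2 mm thick: place of the round post. Its flat top is 8 mm above the counter. Origin at the centre of its underside (6 mm above the counter). The two marks' centres are 124 to 151 mm apart; which one is left varies.
- square_mark: Fixed square cork plate on the tray floor, 60 x 60 mm, 2 mm thick: place of the square post. Its flat top is 8 mm above the counter. Origin at the centre of its underside (6 mm above the counter); x and y square to its sides.
- case: Bystander, to be left alone: loose closed black necklace case, 200 mm long (x) by 62 mm wide (y), 26 mm high, thin steel seam, about 250 g, lying at the side opposite to the board. Origin at the centre of its underside.
There are look-alikes about, which are no part of the job. What is shaped like the ring_box but blue or orange is not meant.

How it is judged:
By the outcome, as a careful person would: the job done as asked, in the order asked, and still so for the second after the job is handed in, with the robot touching nothing.
It also fails if it takes over 134 s, if anything falls off the work surface, if the arm or the gripper's body presses on something with over 40 N, if the wrist force passes 120 N, or if a joint passes its speed limit or range.

### The arm

A 6-joint arm with a two-finger parallel gripper is mounted at the origin on the work surface. World frame = base frame: x ahead of the robot, y to its left, z up, the work surface at z = 0. Lengths are in m, angles in rad, forces in N, time in s.
With the tool pointing down it reaches from about 0.275 to 0.85 m from the base axis. Payload 19 kg.
Tool frame: the origin (TCP) lies midway between the tips of the shut fingers; the grasp point (between the pads) lies 19 mm behind it; y points along the fingers, z is the direction in which the jaws open and shut, and the axes are right-handed (so a half turn about y gives the same grasp; the last joint's range is limited). The gripper opens to 85 mm and grips with 20 to 120 N. Pads are 22 mm wide; open, the fingers measure 114 mm over their backs; the gripper's body (76 mm by 85 mm) begins 54 mm behind the grasp point. The pads swing forward as they close: fully open they stand 13 mm farther back than shut.
Start: joints at [-1.288, 0.15, 1.437, -0, 1.554, -0.134], TCP at [0.233, -0.526, 0.231] pointing down, gripper open.
Joint ranges: [-2.8, 2.8], [-0.68, 2.1], [0.12, 2.68], [-1.39, 4.53], [0.16, 2.79], [-2.81, 2.81]. Speed limits (rad/s): [1.89, 1.89, 2.22, 3.01, 3.01, 3.01].

### API

Orientations are given as a unit quaternion [x, y, z, w].
In Python, from station import ctrl gives the robot as it stands. The module is installed in compiled form; this text tells all that it offers.
- The arm moves only by the tool arm_command, never from a script. Its arguments are lists of equal length, an entry for each row: "linear": the shift along the world's x, y, z in cm, a list of three; "rotation": the turn, a rotation vector about the world's x, y, z in rad, a list of three; "grip": the opening, from 0 (shut) to 1 (fully open). In form: {"linear": [[x, y, z], ...], "rotation": [[rx, ry, rz], ...], "grip": [grip, ...]}. A call has 1 to 10 rows; each row is the pose to reach, as a shift and turn from the pose commanded when the call began; what a row does not reach only later rows make up. A row lasts 1/10 s, in which the tool goes at most 50 mm and 8.59 degrees, less where a joint would pass 70% of its speed; a pose out of reach is approached as far as the arm can. A call with a gripper value outside its range is refused whole. The fingers move at their own pace and stop on an object; "grip_force" is the grip in N (left out, the last holds). Time passes only in rows, so rows that repeat a pose let the fingers close. It gives the time, the measured TCP pose, the force and the opening at its end, in the units of the state.
- ctrl.get_obs(): the state, without advancing time (a new reading comes with each control period).
- ctrl.snapshot(name): name is "scene" or "top" or "wrist"; returns the picture (420x560x3 uint8, red, green, blue); there is no depth.
- ctrl.camera_model(name): a dict with "K" (3x3 intrinsics, pixels), "dist" ([k1, k2, p1, p2, k3] as OpenCV has them; the pictures are not rectified), "R" (3x3) and "t" (3): a world point X has camera coordinates R X + t; the wrist camera has in their place "hand_eye" (4x4, takes a point from camera to tool coordinates, whose origin is the TCP and whose axes are the tool frame's). Camera axes: x right, y down, z forward; pixel columns grow to the right and rows downward; lengths in m; the calibration is good to about 2 mm. A picture is of the moment at which its call begins: read the wrist's pose just before it. camera_model takes no time and is no camera call.
- ctrl.finish_job(): hands the job in, once; it reports no verdict.
Trained networks look in the newest picture that a camera, given by its name, has taken for a name from the list of things; names that differ only in an ending like _2 or _b are one class to them, and where a whole thing is asked for, a point or a joint stands for the part that bears it (a point fixed in the world has none). Each returns a list of dicts, best first, with "p" (0 to 1); they miss things now and then, are a little off and sometimes report something else, mostly with a low value. They report only what shows in the picture. A call takes as long as a camera call. They do not tell look-alikes from the thing itself.
- ctrl.recognise(camera, name): "centre" ([column, row] as shares, 0 to 1, of the picture: columns of its width, rows of its height, amid what is visible of it).
The state is a dict: "time": time; "joint_positions": joint angles; "joint_velocities": joint speeds; "joint_efforts": joint torques, N m; "tcp_pos": TCP position; "tool_rot": TCP orientation; "force": force on the tool from outside, world axes, zero at the start; "torque": the same for the moment, N m; "opening": opening from 0.0 (shut) to 1.0 (fully open).
Only numpy, scipy, OpenCV 4.12 (cv2) and the standard library are available. Lean on these libraries where they do the work, as an engineer would, in place of code of your own. Each camera call takes 0.05 s, during which the arm holds its last target.

## Working session

There is one attempt and no reset: what is moved stays moved. The work goes in short steps, Python scripts to look and compute and a tool call to move; the robot and the scene stay as the last step left them, time stands still between calls to the robot, and variables do not carry over. Pictures are saved under pics/ and viewed, and the job is handed in when it is done.

Besides the shell and the picture viewer there is one more tool, called after "Call:" as a command line: name --argument value ..., lists and objects as JSON in quotes. arm_command: Moves the arm, as the interface text tells. Its arguments: {"type":"object","properties":{"linear":{"type":"array","items":{"type":"array","items":{"type":"number"}}},"rotation":{"type":"array","items":{"type":"array","items":{"type":"number"}}},"grip":{"type":"array","items":{"type":"number"}},"grip_force":{"type":"number"}},"required":["linear","rotation","grip"]}

```bash
mkdir -p pics; ls
python3 - <<'E'
from station import ctrl
import cv2,numpy as np
o=ctrl.get_obs()
print({k:np.round(v,4).tolist() for k,v in o.items()})
for n in ("scene","top","wrist"):
    im=ctrl.snapshot(n); cv2.imwrite(f"pics/{n}0.png",im[:,:,::-1])
    m=ctrl.camera_model(n); print(n,{k:np.round(v,4).tolist() for k,v in m.items()})
for c in("top","scene"):
  for n in ("round_post","square_post","board","ring_box","ring_stand","display_tray","round_mark","square_mark","case"):
    r=ctrl.recognise(c,n); print(c,n,[(round(d["centre"][0]*560),round(d["centre"][1]*420),round(d["p"],2)) for d in r])
E
```

```text
pics
{'time': 0.0, 'joint_positions': [-1.288, 0.151, 1.438, 0.0, 1.5538, -0.134], 'joint_velocities': [-0.0006, -0.0001, 0.0006, 0.0013, -0.0005, -0.0016], 'joint_efforts': [-0.0001, -71.3062, -57.0862, -0.0001, 0.009, 0.0], 'tcp_pos': [0.2327, -0.5255, 0.2307], 'tool_rot': [-0.1463, 0.6922, -0.6914, 0.1463], 'force': [0.5353, 0.2783, -0.3632], 'torque': [0.0579, -0.0401, -0.0369], 'opening': 1.0027}
scene {'K': [[537.5946, 0.0, 279.292], [0.0, 537.5946, 204.2836], [0.0, 0.0, 1.0]], 'dist': [-0.0763, 0.0, 0.0, 0.0, 0.0], 'R': [[-0.4112, 0.9116, -0.0007], [0.4813, 0.2164, -0.8494], [-0.7742, -0.3496, -0.5277]], 't': [0.2073, -0.1997, 1.6326]}
top {'K': [[464.0273, 0.0, 272.6623], [0.0, 464.0273, 206.5092], [0.0, 0.0, 1.0]], 'dist': [-0.1172, 0.0, 0.0, 0.0, 0.0], 'R': [[-0.0141, -0.9997, 0.0224], [-0.9956, 0.0119, -0.0931], [0.0928, -0.0236, -0.9954]], 't': [-0.0131, 0.5173, 0.9702]}
wrist {'K': [[333.1814, 0.0, 281.1645], [0.0, 333.1814, 200.3057], [0.0, 0.0, 1.0]], 'dist': [-0.0477, 0.0, 0.0, 0.0, 0.0], 'hand_eye': [[-0.0009, 0.9454, 0.326, -0.084], [-0.001, -0.326, 0.9454, -0.1418], [1.0, 0.0005, 0.0013, 0.0002], [0.0, 0.0, 0.0, 1.0]]}
top round_post [(353, 230, 0.77)]
top square_post [(292, 229, 0.59)]
top board [(99, 223, 0.63)]
top ring_box [(171, 183, 0.96), (176, 278, 0.76), (180, 234, 0.67)]
top ring_stand [(236, 233, 0.85)]
top display_tray [(271, 155, 0.91)]
top round_mark [(301, 158, 0.55)]
top square_mark [(235, 151, 0.73)]
top case [(436, 218, 0.94)]
scene round_post [(218, 186, 0.88)]
scene square_post [(266, 194, 0.65)]
scene board [(441, 261, 0.79)]
scene ring_box [(361, 222, 0.87), (352, 255, 0.69), (376, 207, 0.66), (250, 254, 0.27)]
scene ring_stand [(311, 217, 0.57)]
scene display_tray [(248, 254, 0.91)]
scene round_mark [(221, 243, 0.9), (361, 223, 0.22)]
scene square_mark [(277, 258, 0.88)]
scene case [(146, 183, 0.88), (221, 239, 0.16)]
```

View pics/top0.png

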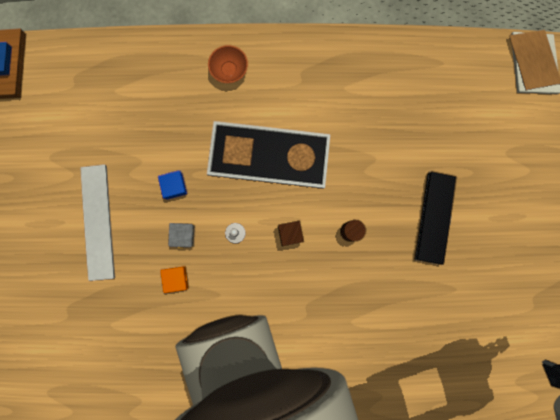

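View pics/scene0.png

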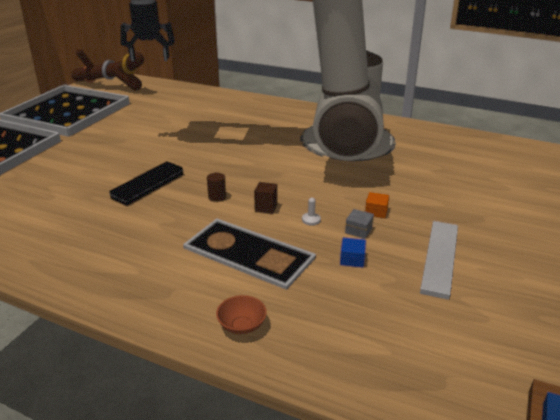

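View pics/wrist0.png

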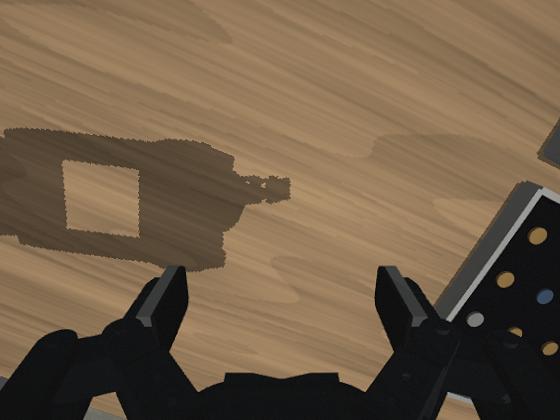

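Top view: the grey box, the one meant, is at about (181,236); blue (172,185) and orange (174,280) are look-alikes. The round mark is at (301,158), the square mark at (238,150), the posts at (352,231) and (290,233), the stand at (235,233), the board at (98,223) and the case at (436,218). I'll fit each thing's pose next.

```bash
cat > h.py <<'E'
from station import ctrl
import cv2,numpy as np
from scipy.optimize import minimize
from scipy.spatial.transform import Rotation as Ro
def cam(n,obs=None):
    m=ctrl.camera_model(n);K=np.array(m["K"]);d=np.array(m["dist"])
    if n=="wrist":
        T=np.eye(4);T[:3,:3]=Ro.from_quat(obs["tool_rot"]).as_matrix();T[:3,3]=obs["tcp_pos"]
        C=np.linalg.inv(T@np.array(m["hand_eye"]));return K,d,C[:3,:3],C[:3,3]
    return K,d,np.array(m["R"]),np.array(m["t"])
def proj(c,X):
    K,d,R,t=c;return cv2.projectPoints(np.asarray(X,float).reshape(-1,3),cv2.Rodrigues(R)[0],t,K,d)[0].reshape(-1,2)
def ray(c,uv,z):
    K,d,R,t=c;p=cv2.undistortPoints(np.array(uv,float).reshape(-1,1,2),K,d).reshape(-1,2)
    v=np.c_[p,np.ones(len(p))]@R;o=-R.T@t
    return o+v*((z-o[2])/v[:,2])[:,None]
def box(lx,ly,h,z0=0):return np.array([[a*lx/2,b*ly/2,z] for a in(-1,1) for b in(-1,1) for z in(z0,z0+h)])
def cyl(r,h,z0=0):
    a=np.linspace(0,2*np.pi,48,endpoint=False);return np.array([[r*np.cos(t),r*np.sin(t),z] for t in a for z in(z0,z0+h)])
def place(P,x,y,yaw):
    c,s=np.cos(yaw),np.sin(yaw);return np.c_[c*P[:,0]-s*P[:,1]+x,s*P[:,0]+c*P[:,1]+y,P[:,2]]
def hullmask(c,P,shape,S=4):
    h=cv2.convexHull(proj(c,P).astype(np.float32)).reshape(-1,2)
    m=np.zeros(shape,np.uint8);cv2.fillConvexPoly(m,np.round(h*16).astype(np.int32),255,cv2.LINE_AA,4);return m/255.
def fit(c,mask,P,x0,yaw=True):
    # mask 0..1 float
    def f(p):
        h=hullmask(c,place(P,p[0]/1e3,p[1]/1e3,p[2]/50 if yaw else 0),mask.shape)
        return np.abs(h-mask).sum()/mask.sum()
    best=None
    for k in (range(6) if yaw else [0]):
        s=np.array([x0[0]*1e3,x0[1]*1e3,(x0[2]+k*0.0+ (k-2.5)*0.25*(yaw))*50])
        r=minimize(f,s,method="Nelder-Mead",options=dict(initial_simplex=s+np.array([[0,0,0],[8,0,0],[0,8,0],[0,0,8]]),xatol=.02,fatol=1e-4))
        if best is None or r.fun<best.fun:best=r
    return best.x[0]/1e3,best.x[1]/1e3,best.x[2]/50,best.fun
E
python3 - <<'E'
from h import *
im=cv2.imread("pics/top0.png");c=cam("top")
hsv=cv2.cvtColor(im,cv2.COLOR_BGR2HSV)
for (n,u,v,z) in [("rp",352,229,.06),("sp",290,230,.06),("bd",97,223,.014),("rb",180,234,.04),("rs",235,233,.01),("tr",269,155,.01),("rm",301,157,.008),("sm",238,151,.008),("case",436,218,.026)]:
    print(n,np.round(ray(c,[(u,v)],z)[0],3),hsv[v,u],hsv[v+3,u+4])
a=im[110:290,70:370];cv2.imwrite("pics/crop1.png",cv2.resize(a,None,fx=2.66,fy=2.66,interpolation=cv2.INTER_CUBIC))
E
```

```text
rp [ 0.465 -0.183  0.06 ] [ 10 188  72] [ 12 185  73]
sp [ 0.465 -0.054  0.06 ] [ 11 190  74] [ 10 180  71]
bd [0.487 0.363 0.014] [ 33  17 180] [ 33  17 181]
rb [0.46  0.176 0.04 ] [ 48  11 115] [ 50   7 117]
rs [0.462 0.062 0.01 ] [ 26  20 187] [ 23  24 193]
tr [ 0.632 -0.014  0.01 ] [120  17  30] [105  17  30]
rm [ 0.628 -0.084  0.008] [ 16 154 141] [ 16 156 144]
sm [0.642 0.055 0.008] [ 15 153 155] [ 16 155 148]
case [ 0.487 -0.376  0.026] [60 12 22] [160  35  22]
```

View pics/crop1.png

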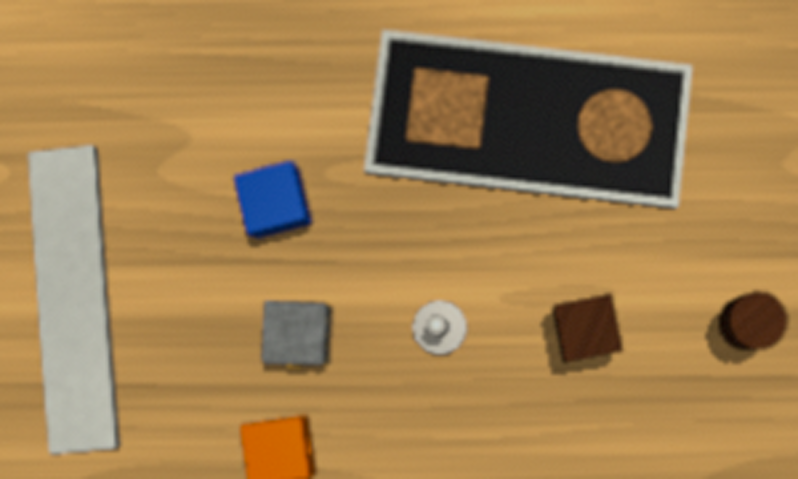

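The crop confirms that the grey box is at crop (296,333), with blue at (272,198) and orange at (277,448). The mask fits come next.

```bash
cat > seg.py <<'E'
from h import *
def sat_seg(im):
    return cv2.cvtColor(im,cv2.COLOR_BGR2HSV)
def roi(m,u,v,r):
    k=np.zeros_like(m);k[max(0,v-r):v+r,max(0,u-r):u+r]=1
    m=m*k;n,l,st,ce=cv2.connectedComponentsWithStats(m.astype(np.uint8))
    if n<2:return m.astype(float)
    i=1+np.argmax(st[1:,4]);mm=(l==i).astype(np.uint8)
    cs,_=cv2.findContours(mm,cv2.RETR_EXTERNAL,cv2.CHAIN_APPROX_NONE)
    o=np.zeros_like(mm);cv2.drawContours(o,cs,-1,1,-1);return o.astype(float)
E
python3 - <<'E'
from seg import *
im=cv2.imread("pics/top0.png");c=cam("top")
U=4
def run(n,u,v,r,P,x0,cond,yaw=True):
    H=sat_seg(im);h,s,val=[H[...,i].astype(int) for i in range(3)]
    m=roi(cond(h,s,val).astype(np.uint8),u,v,r)
    p=fit(c,m,P,x0,yaw);print(n,np.round(p,4),"deg",round(np.degrees(p[2]),1),int(m.sum()));return p,m
grey=lambda h,s,v:(s<70)
res={}
# dark wood: bottom dark incl shadow? use v<95 & s>150
dk=lambda h,s,v:(v<95)&(s>120)
res["rp"]=run("rp",350,231,28,cyl(.023,.06),(.465,-.183,0),lambda h,s,v:(h<13)&(v<100),False)
res["sp"]=run("sp",290,233,28,box(.046,.046,.06),(.465,-.054,.1),lambda h,s,v:(h<13)&(v<100))
res["bd"]=run("bd",97,223,65,box(.25,.056,.014),(.487,.363,1.5),lambda h,s,v:(s<70)&(v>110))
res["rb"]=run("rb",180,234,30,box(.05,.05,.04),(.46,.176,0),lambda h,s,v:(s<70)&(v>60))
res["rs"]=run("rs",235,233,22,cyl(.022,.009),(.462,.062,0),lambda h,s,v:(s<70),False)
res["tr"]=run("tr",269,155,75,box(.26,.12,.01),(.632,-.014,1.6),lambda h,s,v:(s<75))
res["rm"]=run("rm",301,157,18,cyl(.03,.002,.006),(.628,-.084,0),lambda h,s,v:(s>90)&(v>60),False)
res["sm"]=run("sm",238,151,20,box(.06,.06,.002,.006),(.642,.055,0),lambda h,s,v:(s>90)&(v>60))
res["case"]=run("case",436,218,55,box(.2,.062,.026),(.487,-.376,1.6),lambda h,s,v:(v<45))
ov=im.copy()
for k,(p,m) in res.items():
    cs,_=cv2.findContours(m.astype(np.uint8),cv2.RETR_EXTERNAL,cv2.CHAIN_APPROX_NONE);cv2.drawContours(ov,cs,-1,(0,255,0),1)
cv2.imwrite("pics/seg1.png",cv2.resize(ov[110:300,70:470],None,fx=2,fy=2,interpolation=cv2.INTER_NEAREST))
E
```

```text
rp [ 0.4631 -0.1865  0.0518  0.441 ] deg 3.0 366
sp [ 0.4591 -0.0535  0.1766  0.3756] deg 10.1 425
bd [0.4895 0.3668 3.2482 0.1262] deg 186.1 2905
rb [ 0.4581  0.1762 -0.0554  0.2609] deg -3.2 553
rs [0.462  0.0625 0.0618 0.1669] deg 3.5 316
tr [ 0.6352 -0.013   1.446   0.0282] deg 82.9 6445
rm [ 0.6286 -0.0837 -0.0458  0.039 ] deg -2.6 633
sm [ 0.6445  0.0556 -0.1264  0.0431] deg -7.2 816
case [ 0.49   -0.3785  2.9235  0.1839] deg 167.5 2530
```

View pics/seg1.png

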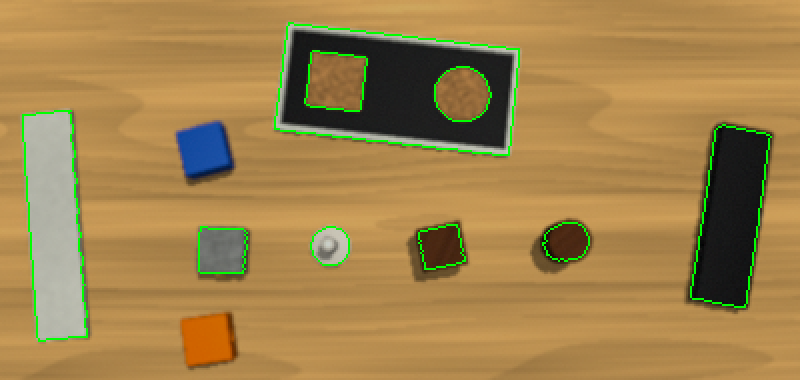

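Run:
```python
from seg import *
o=ctrl.get_obs();print(np.round(Ro.from_quat(o["tool_rot"]).as_matrix(),3),o["tcp_pos"])
im=cv2.imread("pics/top0.png");c=cam("top")
H=sat_seg(im);h,s,v=[H[...,i].astype(int) for i in range(3)]
m=roi(((s<70)&(v>110)).astype(np.uint8),97,223,65);print("bd",np.round(fit(c,m,box(.25,.056,.014),(.487,.363,.1)),4))
m=roi(((v<45)).astype(np.uint8),436,218,55);print("case",np.round(fit(c,m,box(.2,.062,.026),(.487,-.378,0)),4))
```

```text
[[-0.914 -0.     0.405]
 [-0.405  0.    -0.914]
 [-0.    -1.    -0.   ]] [ 0.23275003 -0.5257471   0.23123364]
bd [0.4894 0.3665 0.0962 0.1254]
case [ 0.4906 -0.3781 -0.1848  0.1846]
```

Call:
arm_command --linear '[[23, 33.9, -3], [23, 33.9, -3], [23, 33.9, -3], [23, 33.9, -3], [23, 33.9, -3], [23, 33.9, -3], [23, 33.9, -3], [23, 33.9, -3], [23, 33.9, -3], [23, 33.9, -3]]' --rotation '[[0, 0, -0.417], [0, 0, -0.417], [0, 0, -0.417], [0, 0, -0.417], [0, 0, -0.417], [0, 0, -0.417], [0, 0, -0.417], [0, 0, -0.417], [0, 0, -0.417], [0, 0, -0.417]]' --grip '[1, 1, 1, 1, 1, 1, 1, 1, 1, 1]'

```text
time: 2.05
tcp_pos: [0.4638, -0.1845, 0.2011]
tool_rot: [-0.001, 0.707, -0.707, 0.001]
force: [-0.1, -0.1, -1.0]
opening: 1.002
```

```bash
cat >> h.py <<'E'
def wsnap(name):
    o=ctrl.get_obs();im=ctrl.snapshot("wrist")[:,:,::-1].copy();cv2.imwrite(f"pics/{name}.png",im)
    np.savez(f"pics/{name}.npz",p=o["tcp_pos"],q=o["tool_rot"])
    R=Ro.from_quat(o["tool_rot"]).as_matrix()
    print("t",round(o["time"],2),"tcp",np.round(o["tcp_pos"],4),"jawdeg",round(np.degrees(np.arctan2(R[1,2],R[0,2])),2),"tooly",np.round(R[:,1],3),"F",np.round(o["force"],1),"op",round(o["opening"],3),"j",np.round(o["joint_positions"],2))
    return im,cam("wrist",o)
def wload(name):
    z=np.load(f"pics/{name}.npz");return cv2.imread(f"pics/{name}.png"),cam("wrist",dict(tcp_pos=z["p"],tool_rot=z["q"]))
E
python3 -c "
from h import *
wsnap('w1')"
```

```text
t 2.05 tcp [ 0.4638 -0.1845  0.2011] jawdeg -89.81 tooly [ 0.     0.001 -1.   ] F [-0.1 -0.1 -1. ] op 1.002 j [-0.53  0.    1.66  0.    1.48  1.03]
```

View pics/w1.png

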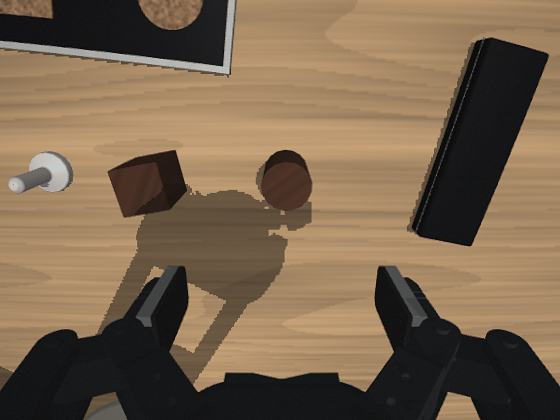

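The wrist view shows the round post's top at about (286,188), the square post's top at about (140,187) and the stand's foot at (50,172). Now to fit them.

```bash
cat >> seg.py <<'E'
def darkfit(im,c,u,v,r,P,x0,cond,yaw=True,name=None):
    H=cv2.cvtColor(im,cv2.COLOR_BGR2HSV);h,s,val=[H[...,i].astype(int) for i in range(3)]
    m=roi(cond(h,s,val).astype(np.uint8),u,v,r);m=cv2.morphologyEx(m.astype(np.uint8),cv2.MORPH_OPEN,np.ones((3,3))).astype(float)
    p=fit(c,m,P,x0,yaw);print(name,np.round(p,4),"deg",round(np.degrees(p[2]),1),int(m.sum()))
    ov=im.copy();cs,_=cv2.findContours(m.astype(np.uint8),cv2.RETR_EXTERNAL,cv2.CHAIN_APPROX_NONE);cv2.drawContours(ov,cs,-1,(0,255,0),1)
    hh=cv2.convexHull(proj(c,place(P,p[0],p[1],p[2] if yaw else 0)).astype(np.float32));cv2.polylines(ov,[hh.astype(np.int32)],True,(0,0,255),1)
    k=cv2.resize(ov[max(0,v-r-15):v+r+15,max(0,u-r-15):u+r+15],(260,260),interpolation=cv2.INTER_NEAREST)
    return p,k
E
python3 - <<'E'
from seg import *
im,c=wload("w1")
H=cv2.cvtColor(im,cv2.COLOR_BGR2HSV)
for uv in [(286,190),(285,158),(150,190),(170,205),(300,215),(265,188),(178,175),(220,210)]:print(uv,H[uv[1],uv[0]])
wd=lambda h,s,v:((s>105)|(h<12))&(v<75)
a,k1=darkfit(im,c,286,183,42,cyl(.023,.06),(.463,-.1865,0),wd,False,"rp")
b,k2=darkfit(im,c,146,184,48,box(.046,.046,.06),(.46,-.0535,.17),wd,True,"sp")
d,k3=darkfit(im,c,45,172,40,cyl(.022,.009),(.462,.0625,0),lambda h,s,v:s<60,False,"rs")
cv2.imwrite("pics/s2.png",np.hstack([k1,k2,k3]))
print(proj(c,[[.4638,-.1845,.2]]))
E
```

```text
(286, 190) [  9 124  76]
(285, 158) [  8 112  41]
(150, 190) [  9 119  73]
(170, 205) [  9 107  31]
(300, 215) [16 94 95]
(265, 188) [  9 123  79]
(178, 175) [  9 107  38]
(220, 210) [16 96 93]
rp [ 0.4652 -0.1887  0.083   0.7574] deg 4.8 1505
sp [ 0.4596 -0.0571  0.275   0.1031] deg 15.8 3646
rs [ 0.4619  0.0627 -0.0478  0.2764] deg -2.7 1781
[[280.36110148 267.77167311]]
```

View pics/s2.png

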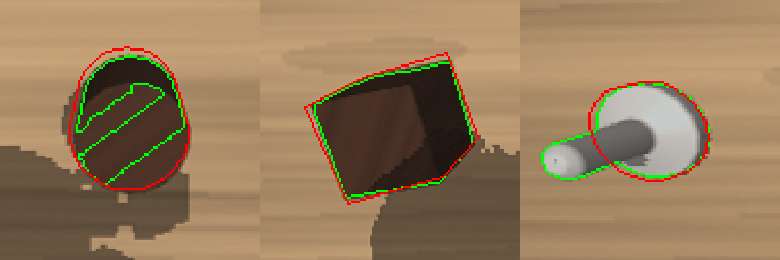

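Run:
```python
from seg import *
im,c=wload("w1")
wd=lambda h,s,v:(h<13)&(v<100)
a,k1=darkfit(im,c,286,183,42,cyl(.023,.06),(.463,-.1865,0),wd,False,"rp")
b,k2=darkfit(im,c,146,184,48,box(.046,.046,.06),(.46,-.0535,.27),wd,True,"sp")
cv2.imwrite("pics/s3.png",np.hstack([k1,k2]))
```

```text
rp [ 0.463  -0.1888  0.1206  0.1267] deg 6.9 2349
sp [ 0.4596 -0.057   0.2772  0.1019] deg 15.9 3644
```

View pics/s3.png

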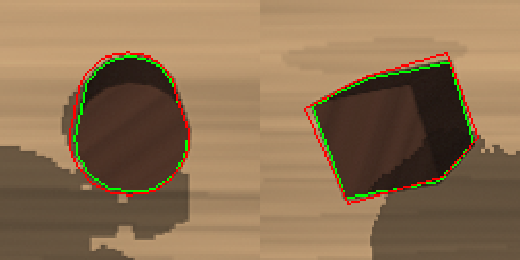

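Call:
arm_command --linear '[[-0.1, -0.4, -5], [-0.1, -0.4, -10], [-0.1, -0.4, -14], [-0.1, -0.4, -17], [-0.1, -0.4, -18], [-0.1, -0.4, -18], [-0.1, -0.4, -18], [-0.1, -0.4, -18], [-0.1, -0.4, -18], [-0.1, -0.4, -18]]' --rotation '[[0, 0, 0], [0, 0, 0], [0, 0, 0], [0, 0, 0], [0, 0, 0], [0, 0, 0], [0, 0, 0], [0, 0, 0], [0, 0, 0], [0, 0, 0]]' --grip '[1, 1, 1, 1, 1, 1, 0.3, 0.3, 0.3, 0.3]' --grip_force 25

```text
time: 3.1
tcp_pos: [0.4624, -0.1912, 0.0227]
tool_rot: [-0.001, -0.707, 0.708, -0.001]
force: [-3.1, 0.6, 9.1]
opening: 0.534
```

Call:
arm_command --linear '[[0, 0, 0], [0, 0, 0], [0, 0, 0], [0, 0, 1], [0, 0, 3], [0, 0, 3]]' --rotation '[[0, 0, 0], [0, 0, 0], [0, 0, 0], [0, 0, 0], [0, 0, 0], [0, 0, 0]]' --grip '[0.3, 0.3, 0.3, 0.3, 0.3, 0.3]'

```text
time: 3.7
tcp_pos: [0.463, -0.1914, 0.0543]
tool_rot: [-0.001, -0.706, 0.708, -0.001]
force: [1.3, -1.3, -0.8]
opening: 0.533
```

```bash
python3 -c "
from h import *
wsnap('w2')"
```

```text
t 3.7 tcp [ 0.463  -0.1914  0.0543] jawdeg -90.0 tooly [ 0.004 -0.002 -1.   ] F [ 1.3 -1.3 -0.8] op 0.533 j [-0.55  0.13  1.84  0.    1.17  1.02]
```

View pics/w2.png

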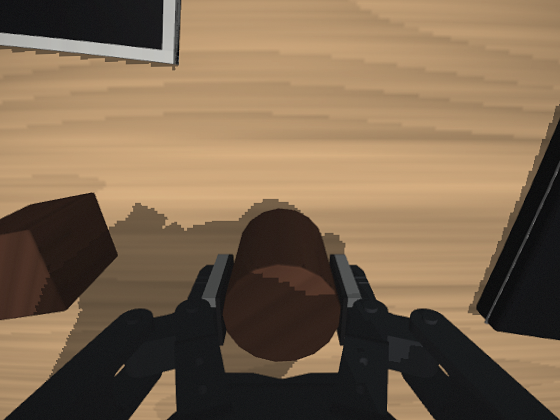

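Call:
arm_command --linear '[[0, 0, 5], [0, 0, 10], [4, 4, 14.5], [7, 9, 14.5], [8.5, 13.5, 14.5], [8.5, 17.5, 14.5], [8.5, 17.5, 14.5], [8.5, 17.5, 14.5], [8.5, 17.5, 14.5]]' --rotation '[[0, 0, 0], [0, 0, 0], [0, 0, 0], [0, 0, 0], [0, 0, 0], [0, 0, 0], [0, 0, 0], [0, 0, 0], [0, 0, 0]]' --grip '[0.3, 0.3, 0.3, 0.3, 0.3, 0.3, 0.3, 0.3, 0.3]'

```text
time: 4.65
tcp_pos: [0.5465, -0.0162, 0.1959]
tool_rot: [0.0, -0.707, 0.707, 0.0]
force: [-0.2, -0.6, -0.8]
opening: 0.534
```

```bash
python3 -c "
from h import *
wsnap('w3')"
```

```text
t 4.65 tcp [ 0.5465 -0.0162  0.1959] jawdeg -89.99 tooly [-0.001 -0.    -1.   ] F [-0.2 -0.6 -0.8] op 0.534 j [-0.17  0.11  1.56 -0.    1.48  1.4 ]
```

View pics/w3.png

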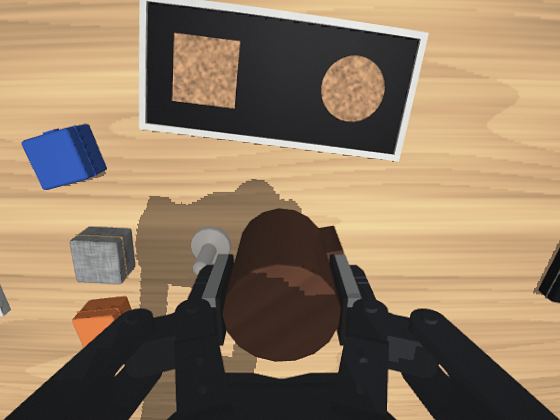

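The wrist view shows the square mark at about (206,71), the round mark at (353,88) and the grey box at (102,253) with its brass seam; the post is held. Next I'll measure the marks and where the post sits in the hand.

Run:
```python
from seg import *
im,c=wload("w3")
ck=lambda h,s,v:(s>60)&(v>70)
a,k1=darkfit(im,c,353,88,45,cyl(.03,.002,.006),(.6286,-.0837,0),ck,False,"rm")
b,k2=darkfit(im,c,206,71,45,box(.06,.06,.002,.006),(.6445,.0556,-.126),ck,True,"sm")
z0=.1959-.0227
im2,c2=wload("w2")
wd=lambda h,s,v:(h<13)&(v<110)&(s>70)
d,k3=darkfit(im,c,282,283,80,cyl(.023,.06,z0),(.5465,-.0162,0),wd,False,"held")
e,k4=darkfit(im,c,102,253,38,box(.05,.05,.04),(.458,.176,-.05),lambda h,s,v:(s<45)&(v>45),True,"rb")
cv2.imwrite("pics/s4.png",np.hstack([k1,k2,k3]))
# tray
H=cv2.cvtColor(im,cv2.COLOR_BGR2HSV)
print("rm-top",(.6286-a[0])*1e3,(-.0837-a[1])*1e3,"sm-top",(.6445-b[0])*1e3,(.0556-b[1])*1e3)
print("dist",np.hypot(a[0]-b[0],a[1]-b[1]),"line deg",np.degrees(np.arctan2(b[1]-a[1],b[0]-a[0])))
```

```text
rm [ 0.6282 -0.0843  0.0489  0.0225] deg 2.8 3361
sm [ 0.6441  0.0546 -0.1272  0.0275] deg -7.3 4468
held [ 0.5488 -0.0175 -0.0455  0.0972] deg -2.6 14175
rb [ 0.4514  0.1818 -0.4003  0.5395] deg -22.9 2327
rm-top 0.41622899268956015 0.5513948602129531 sm-top 0.43928511460711306 1.009387542991083
dist 0.13974684376680305 line deg 83.47641568044311
```

View pics/s4.png

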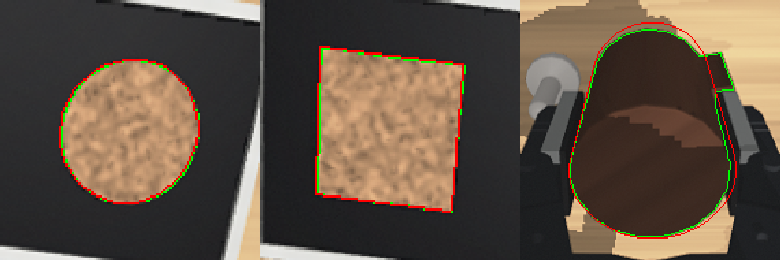

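Call:
arm_command --linear '[[4, -3.4, 0], [8.1, -6.8, 0], [8.1, -6.8, -5], [8.1, -6.8, -9], [8.1, -6.8, -12], [8.1, -6.8, -12], [8.1, -6.8, -12], [8.1, -6.8, -12]]' --rotation '[[0, 0, 0], [0, 0, 0], [0, 0, 0], [0, 0, 0], [0, 0, 0], [0, 0, 0], [0, 0, 0], [0, 0, 0]]' --grip '[0.3, 0.3, 0.3, 0.3, 0.3, 0.3, 0.3, 0.3]'

```text
time: 5.5
tcp_pos: [0.6286, -0.0846, 0.0786]
tool_rot: [-0.001, -0.707, 0.707, -0.001]
force: [0.1, -0.3, -0.7]
opening: 0.535
```

Run:
```python
from seg import *
im,c=wsnap('w4')
o=ctrl.get_obs();t=o["tcp_pos"]
wd=lambda h,s,v:(h<13)&(v<110)&(s>70)
for dz in (-.0227,-.0187,-.0267):
    d,k3=darkfit(im,c,282,283,80,cyl(.023,.06,t[2]+dz),(t[0],t[1],0),wd,False,"held")
cv2.imwrite("pics/s5.png",np.hstack([k3,cv2.resize(im,(347,260))]))
```

```text
t 5.5 tcp [ 0.6286 -0.0846  0.0786] jawdeg -90.05 tooly [ 0.003 -0.001 -1.   ] F [ 0.1 -0.3 -0.7] op 0.535 j [-0.26  0.36  1.49  0.    1.29  1.32]
held [ 0.6287 -0.085   0.1117  0.0767] deg 6.4 13759
held [ 0.63   -0.085  -0.0455  0.1458] deg -2.6 13759
held [ 0.6275 -0.085   0.2203  0.0178] deg 12.6 13759
```

View pics/s5.png

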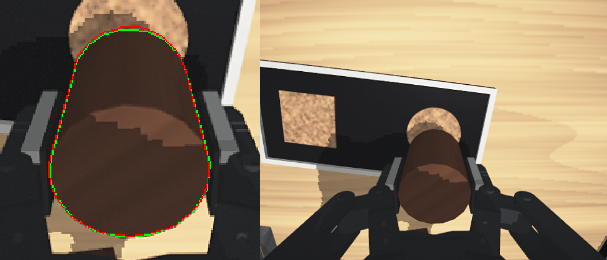

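Call:
arm_command --linear '[[0.1, 0.1, -2], [0.1, 0.1, -4], [0.1, 0.1, -4.3], [0.1, 0.1, -4.3], [0.1, 0.1, -4.4], [0.1, 0.1, -4.4], [0.1, 0.1, -4.4]]' --rotation '[[0, 0, 0], [0, 0, 0], [0, 0, 0], [0, 0, 0], [0, 0, 0], [0, 0, 0], [0, 0, 0]]' --grip '[0.3, 0.3, 0.3, 0.3, 0.3, 0.3, 0.3]'

```text
time: 6.25
tcp_pos: [0.6291, -0.0828, 0.0331]
tool_rot: [-0.0, -0.707, 0.707, -0.0]
force: [0.4, 0.6, -0.0]
opening: 0.534
```

Run:
```python
from seg import *
im,c=wsnap('w5')
o=ctrl.get_obs();t=o["tcp_pos"]
wd=lambda h,s,v:(h<13)&(v<110)&(s>70)
for dz in (-.0267,-.0287):
    d,k3=darkfit(im,c,282,283,80,cyl(.023,.06,t[2]+dz),(t[0],t[1],0),wd,False,"held")
```

```text
t 6.25 tcp [ 0.6291 -0.0828  0.0331] jawdeg -90.01 tooly [ 0.001 -0.    -1.   ] F [ 0.4  0.6 -0. ] op 0.534 j [-0.25  0.4   1.53  0.    1.21  1.32]
held [ 0.6279 -0.0833  0.0145  0.0176] deg 0.8 13740
held [ 0.6263 -0.0831  0.0926  0.019 ] deg 5.3 13740
```

View pics/w5.png

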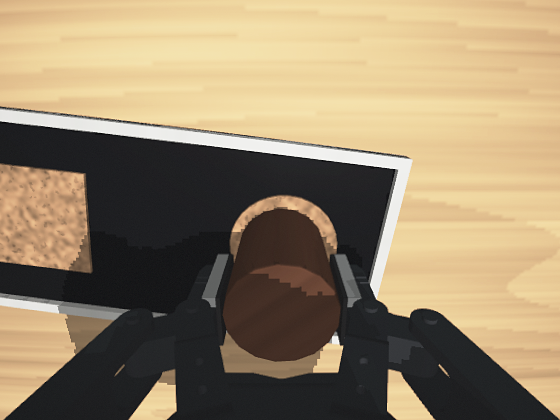

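```bash
cat >> seg.py <<'E'
from scipy.optimize import least_squares
def ringfit(im,c,u0,u1,v0,v1,r=.03,z=.008):
    H=cv2.cvtColor(im,cv2.COLOR_BGR2HSV);m=((H[...,1]>60)&(H[...,2]>60)&(H[...,0]>=11)).astype(np.uint8)
    pts=[]
    for u in range(u0,u1):
        col=np.where(m[v0:v1,u])[0]
        if len(col):pts.append((u,v0+col[0]-.5))
    for v in range(v0,v1):
        row=np.where(m[v,u0:u1])[0]
        if len(row):pts+= [(u0+row[0]-.5,v),(u0+row[-1]+.5,v)]
    X=ray(c,pts,z)[:,:2]
    s=least_squares(lambda p:np.hypot(X[:,0]-p[0],X[:,1]-p[1])-r,X.mean(0),loss="soft_l1",f_scale=.0005)
    return s.x,np.sqrt(np.mean(s.fun**2))
E
python3 - <<'E'
from seg import *
im,c=wload('w5')
print(ringfit(im,c,226,345,188,240))
E
```

```text
(array([ 0.62897739, -0.08426577]), np.float64(0.00013585067761010623))
```

Run:
```python
from seg import *
im,c=wload('w5')
H=cv2.cvtColor(im,cv2.COLOR_BGR2HSV)
for v in range(190,214):print(v,H[v,282],H[v,270],H[v,296])
X=ray(c,[(282,207.5)],.008);print(X)
for v in (212,216,220):
    print(v,[u for u in range(236,330) if H[v,u,0]<12 and H[v,u,2]<110][::200], [u for u in range(236,330) if H[v,u,0]<12 and H[v,u,2]<110][-1])
t=ctrl.get_obs()["tcp_pos"];print(t)
wd=lambda h,s,v:(h<13)&(v<110)&(s>70)
for z in (.008,.009,.010): darkfit(im,c,282,283,80,cyl(.023,.06,z),(t[0],t[1],0),wd,False,"held")
```

```text
190 [110  21  36] [120  14  36] [110  22  35]
191 [120  22  35] [113  28  37] [120  14  37]
192 [110  21  36] [113  30  34] [120  15  35]
193 [114  38  34] [113  28  37] [105  28  36]
194 [10 47 49] [110  23  34] [128  28  36]
195 [ 14  96 111] [120   7  37] [120  15  35]
196 [ 14 105 179] [13 75 65] [13 78 75]
197 [ 14 107 217] [ 14 103 136] [ 14 106 159]
198 [ 14 107 209] [ 14 106 218] [ 14 106 222]
199 [ 15 103 222] [ 14 108 199] [ 14 106 215]
200 [ 15 104 223] [ 13 106 188] [ 14 106 211]
201 [ 15 102 222] [ 14 105 183] [ 14 106 211]
202 [ 14 104 219] [ 14 105 185] [ 14 106 209]
203 [ 14 105 217] [ 14 106 190] [ 14 106 209]
204 [ 14 105 216] [ 14 106 193] [ 14 106 204]
205 [ 15 106 219] [ 14 107 193] [ 14 106 206]
206 [ 14 106 214] [ 14 105 191] [ 15 102 225]
207 [ 14 100 122] [ 14 106 190] [ 16  96 234]
208 [ 14 103 109] [ 14 105 194] [ 17  95 238]
209 [ 10 113  54] [ 14 106 192] [ 15 102 234]
210 [ 10 114  58] [ 12 106 111] [ 13 101 126]
211 [ 10 108  59] [  9 107  50] [ 11 110  67]
212 [ 10 114  58] [ 10 107  55] [  9 113  61]
213 [ 10 117  59] [ 10 101  58] [ 10 111  62]
[[ 0.65163309 -0.08369425  0.008     ]]
212 [241] 298
216 [238] 328
220 [252] 310
[ 0.62902832 -0.08280812  0.03292191]
held [ 0.6288 -0.0834  0.0606  0.0408] deg 3.5 13740
held [ 0.6289 -0.0833  0.0397  0.0564] deg 2.3 13740
held [ 0.6289 -0.0832  0.0243  0.0722] deg 1.4 13740
```

Call:
arm_command --linear '[[0.05, -0.1, 0], [0.05, -0.1, 0], [0.05, -0.1, -0.1], [0.05, -0.1, -0.2], [0.05, -0.1, -0.2]]' --rotation '[[0, 0, 0], [0, 0, 0], [0, 0, 0], [0, 0, 0], [0, 0, 0]]' --grip '[0.3, 0.3, 0.3, 0.3, 0.3]'

```text
time: 6.8
tcp_pos: [0.6293, -0.0838, 0.0308]
tool_rot: [-0.0, -0.707, 0.707, -0.0]
force: [-3.5, 0.0, 7.6]
opening: 0.528
```

Call:
arm_command --linear '[[0, 0, 0], [0, 0, 0], [0, 0, 0], [0, 0, 0], [0, 0, 3], [0, 0, 7], [0, 0, 12], [0, 0, 12], [0, 0, 12]]' --rotation '[[0, 0, 0], [0, 0, 0], [0, 0, 0], [0, 0, 0], [0, 0, 0], [0, 0, 0], [0, 0, 0], [0, 0, 0], [0, 0, 0]]' --grip '[0.65, 0.8, 1, 1, 1, 1, 1, 1, 1]'

```text
time: 7.7
tcp_pos: [0.6297, -0.0839, 0.1514]
tool_rot: [-0.001, -0.707, 0.707, -0.001]
force: [-0.1, -0.1, -0.9]
opening: 1.003
```

Run:
```python
from seg import *
im,c=wsnap('w6')
wd=lambda h,s,v:(h<12)&(v<110)&(s>70)
uv=proj(c,[[.629,-.084,.03]])[0].astype(int)
p,k=darkfit(im,c,*uv.tolist(),65,cyl(.023,.06,.008),(.629,-.084,0),wd,False,"rp")
cv2.imwrite("pics/s6.png",np.hstack([k,cv2.resize(im,(347,260))]))
```

```text
t 7.7 tcp [ 0.6297 -0.0839  0.1514] jawdeg -90.01 tooly [ 0.002 -0.    -1.   ] F [-0.1 -0.1 -0.9] op 1.003 j [-0.25  0.31  1.41  0.    1.42  1.32]
rp [ 0.6302 -0.0844 -0.0188  0.091 ] deg -1.1 3678
```

View pics/w6.png

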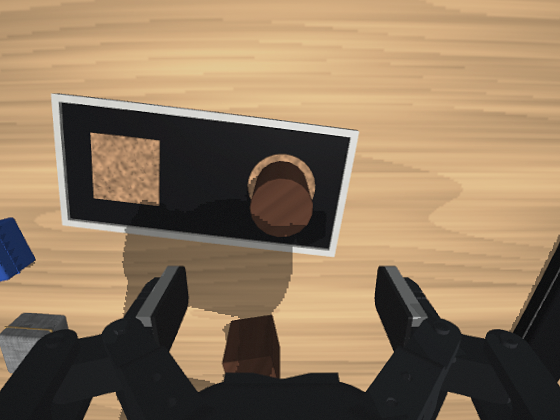

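View pics/s6.png

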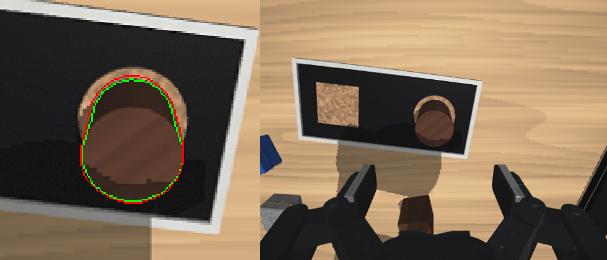

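Run:
```python
from seg import *
im,c=wload('w6')
print("mark",ringfit(im,c,240,325,145,186))
# bottom arc of post vs mark: column profile through center
H=cv2.cvtColor(im,cv2.COLOR_BGR2HSV)
for u in (276,282,288):
    print(u,[(v,int(H[v,u,2]),int(H[v,u,0])) for v in range(150,168)])
for v in (170,175,180): print(v,[(u,int(H[v,u,2])) for u in list(range(244,264))+list(range(302,320))])
# predicted edge rows
for p in ((.629,-.084),(.630,-.084)):
    a=proj(c,place(cyl(.023,.0,.008),*p,0));print(p,a.min(0),a.max(0))
b=proj(c,place(cyl(.03,.0,.008),.629,-.0843,0));print(b.min(0),b.max(0))
```

```text
mark (array([ 0.62892845, -0.08437497]), np.float64(0.00026572444592515315))
276 [(150, 33, 120), (151, 35, 105), (152, 33, 113), (153, 33, 150), (154, 93, 14), (155, 188, 13), (156, 157, 14), (157, 152, 14), (158, 148, 14), (159, 150, 14), (160, 142, 13), (161, 121, 14), (162, 40, 5), (163, 47, 9), (164, 48, 9), (165, 47, 8), (166, 48, 9), (167, 48, 9)]
282 [(150, 33, 120), (151, 34, 120), (152, 33, 105), (153, 45, 11), (154, 114, 14), (155, 180, 14), (156, 197, 14), (157, 203, 14), (158, 198, 14), (159, 198, 14), (160, 191, 14), (161, 75, 12), (162, 46, 7), (163, 50, 10), (164, 50, 10), (165, 50, 9), (166, 51, 10), (167, 49, 10)]
288 [(150, 32, 150), (151, 32, 120), (152, 32, 105), (153, 34, 105), (154, 68, 12), (155, 155, 14), (156, 182, 14), (157, 181, 14), (158, 183, 14), (159, 188, 14), (160, 202, 14), (161, 208, 14), (162, 37, 7), (163, 48, 11), (164, 51, 10), (165, 52, 9), (166, 52, 9), (167, 52, 10)]
170 [(244, 29), (245, 28), (246, 30), (247, 29), (248, 29), (249, 29), (250, 29), (251, 36), (252, 101), (253, 160), (254, 175), (255, 179), (256, 186), (257, 184), (258, 162), 
[... 639 characters left out ...]
(314, 30), (315, 30), (316, 33), (317, 32), (318, 30), (319, 33)]
180 [(244, 31), (245, 29), (246, 29), (247, 25), (248, 103), (249, 186), (250, 180), (251, 95), (252, 92), (253, 95), (254, 102), (255, 102), (256, 78), (257, 35), (258, 41), (259, 42), (260, 42), (261, 44), (262, 44), (263, 43), (302, 52), (303, 50), (304, 49), (305, 57), (306, 120), (307, 167), (308, 154), (309, 157), (310, 159), (311, 159), (312, 160), (313, 147), (314, 98), (315, 28), (316, 28), (317, 31), (318, 33), (319, 30)]
(0.629, -0.084) [254.82923362 161.03472547] [306.35919339 210.5129643 ]
(0.63, -0.084) [254.80169772 159.90434237] [306.3870659  209.48836154]
[247.32828285 153.07176401] [314.52760944 217.62384338]
```

The round post is centred on its mark to within about 0.5 mm. Now the square post.

Call:
arm_command --linear '[[-5, 1, 3], [-10, 2, 4], [-15, 2.7, 4], [-17, 2.7, 4], [-17, 2.7, 4], [-17, 2.7, 4], [-17, 2.7, 4]]' --rotation '[[0, 0, 0.1], [0, 0, 0.2], [0, 0, 0.277], [0, 0, 0.277], [0, 0, 0.277], [0, 0, 0.277], [0, 0, 0.277]]' --grip '[1, 1, 1, 1, 1, 1, 1]'

```text
time: 8.45
tcp_pos: [0.4597, -0.0568, 0.1895]
tool_rot: [-0.098, 0.701, -0.7, 0.097]
force: [-0.3, -0.9, 0.1]
opening: 1.002
```

Run:
```python
from seg import *
im,c=wsnap('w7')
wd=lambda h,s,v:(h<13)&(v<100)
uv=proj(c,[[.4596,-.057,.03]])[0].astype(int);print(uv)
p,k=darkfit(im,c,*uv.tolist(),50,box(.046,.046,.06),(.4596,-.057,.27),wd,True,"sp")
cv2.imwrite("pics/s7.png",np.hstack([k,cv2.resize(im,(347,260))]))
```

```text
t 8.45 tcp [ 0.4597 -0.0568  0.1895] jawdeg -74.15 tooly [-0.001  0.    -1.   ] F [-0.3 -0.9  0.1] op 1.002 j [-0.29 -0.07  1.75  0.    1.46  1.  ]
[280 180]
sp [ 0.4596 -0.0562  0.1663  0.1161] deg 9.5 3229
```

View pics/s7.png

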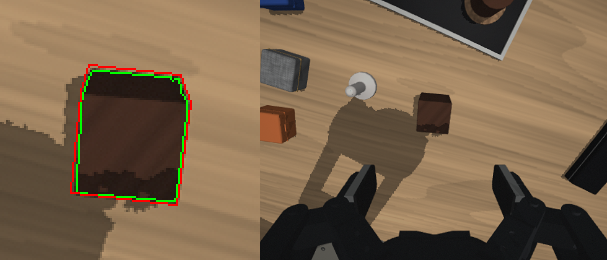

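Call:
arm_command --linear '[[0, 0.1, -4], [0, 0.1, -9], [0, 0.1, -13], [0, 0.1, -16], [0, 0.1, -16.7], [0, 0.1, -16.7], [0, 0.1, -16.7], [0, 0.1, -16.7], [0, 0.1, -16.7], [0, 0.1, -16.7]]' --rotation '[[0, 0, -0.106], [0, 0, -0.106], [0, 0, -0.106], [0, 0, -0.106], [0, 0, -0.106], [0, 0, -0.106], [0, 0, -0.106], [0, 0, -0.106], [0, 0, -0.106], [0, 0, -0.106]]' --grip '[1, 1, 1, 1, 1, 1, 0.3, 0.3, 0.3, 0.3]' --grip_force 25

```text
time: 9.5
tcp_pos: [0.46, -0.056, 0.0246]
tool_rot: [0.06, -0.704, 0.705, -0.061]
force: [-0.8, 0.4, 6.5]
opening: 0.533
```

Call:
arm_command --linear '[[0, 0, 0], [0, 0, 0], [0, 0, 0], [0, 0, 1], [0, 0, 3], [0, 0, 7], [0, 0, 12], [0, 0, 12], [0, 0, 12]]' --rotation '[[0, 0, 0], [0, 0, 0], [0, 0, 0], [0, 0, 0], [0, 0, 0], [0, 0, 0], [0, 0, 0], [0, 0, 0], [0, 0, 0]]' --grip '[0.3, 0.3, 0.3, 0.3, 0.3, 0.3, 0.3, 0.3, 0.3]'

```text
time: 10.4
tcp_pos: [0.4597, -0.0559, 0.145]
tool_rot: [0.059, -0.704, 0.705, -0.061]
force: [0.8, 0.4, -1.1]
opening: 0.535
```

Run:
```python
from seg import *
im,c=wsnap('w8')
```

```text
t 10.4 tcp [ 0.4597 -0.0559  0.145 ] jawdeg -80.21 tooly [ 0.003 -0.001 -1.   ] F [ 0.8  0.4 -1.1] op 0.535 j [-0.29 -0.04  1.81  0.    1.36  1.11]
```

View pics/w8.png

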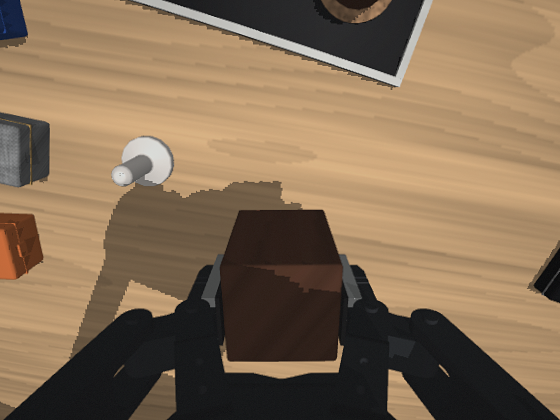

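Call:
arm_command --linear '[[4, 2.4, 0], [8, 4.8, 0], [12, 7.2, 0], [16, 9.6, 0], [18.5, 11.1, 0], [18.5, 11.1, -3], [18.5, 11.1, -6.5], [18.5, 11.1, -8], [18.5, 11.1, -8], [18.5, 11.1, -8]]' --rotation '[[0, 0, -0.1], [0, 0, -0.2], [0, 0, -0.298], [0, 0, -0.298], [0, 0, -0.298], [0, 0, -0.298], [0, 0, -0.298], [0, 0, -0.298], [0, 0, -0.298], [0, 0, -0.298]]' --grip '[0.3, 0.3, 0.3, 0.3, 0.3, 0.3, 0.3, 0.3, 0.3, 0.3]'

```text
time: 11.45
tcp_pos: [0.6445, 0.0551, 0.0641]
tool_rot: [0.045, 0.706, -0.706, -0.045]
force: [-0.4, 0.1, -0.1]
opening: 0.534
```

Run:
```python
from seg import *
im,c=wsnap('w9')
cv2.imwrite("pics/c9.png",cv2.resize(im[100:380,130:430],None,fx=2,fy=2,interpolation=cv2.INTER_CUBIC))
```

```text
t 11.45 tcp [0.6445 0.0551 0.0641] jawdeg -97.3 tooly [ 0.  0. -1.] F [-0.4  0.1 -0.1] op 0.534 j [-0.03  0.4   1.47  0.    1.27  1.66]
```

View pics/c9.png

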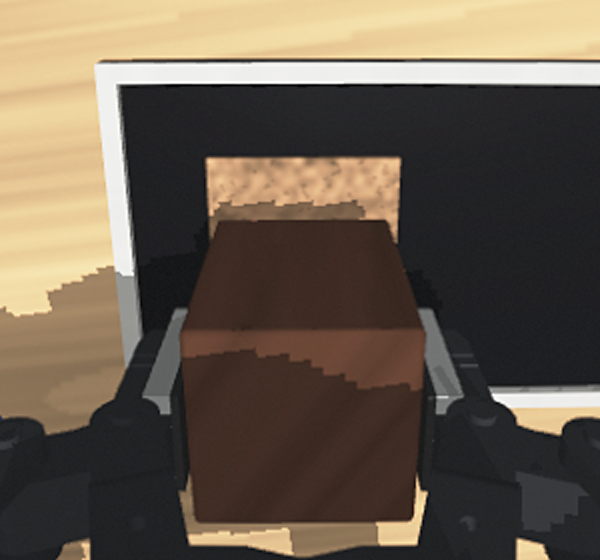

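Call:
arm_command --linear '[[0, 0, -2], [0, 0, -2.8], [0, 0, -3], [0, 0, -3], [0, 0, -3]]' --rotation '[[0, 0, 0], [0, 0, 0], [0, 0, 0], [0, 0, 0], [0, 0, 0]]' --grip '[0.3, 0.3, 0.3, 0.3, 0.3]'

```text
time: 12.0
tcp_pos: [0.6447, 0.0552, 0.0342]
tool_rot: [0.045, 0.706, -0.706, -0.045]
force: [1.1, 0.8, -0.9]
opening: 0.534
```

Run:
```python
from seg import *
im,c=wsnap('w10')
cv2.imwrite("pics/c10.png",cv2.resize(im[160:300,210:360],None,fx=4,fy=4,interpolation=cv2.INTER_CUBIC))
```

```text
t 12.0 tcp [0.6447 0.0552 0.0342] jawdeg -97.29 tooly [ 0.001  0.    -1.   ] F [ 1.1  0.8 -0.9] op 0.534 j [-0.03  0.43  1.5   0.    1.22  1.66]
```

View pics/c10.png

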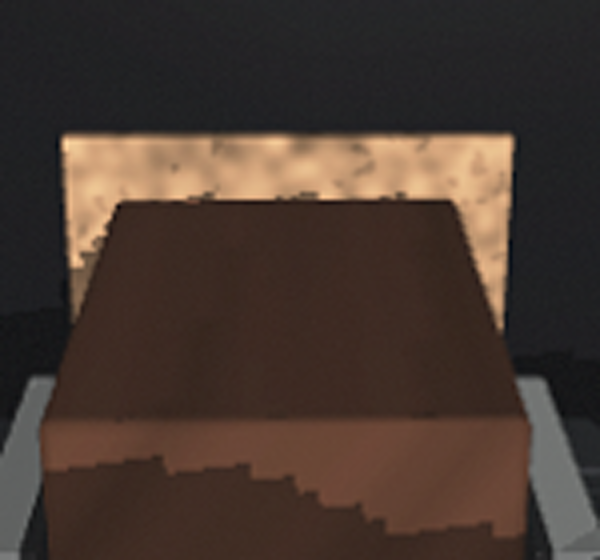

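Run:
```python
from seg import *
im,c=wload('w10')
a=ray(c,[(225.5,193.3),(338.5,193.3)],.008);
for z in (.008,.0096):
    b=ray(c,[(239.5,210.2),(323.75,210.2)],z)
    for X,h in((a,.03),(b,.023)):
        d=X[0]-X[1];m=X.mean(0);n=np.array([-d[1],d[0]])/np.hypot(*d[:2]);n=n if n[0]<0 else -n
        print(np.round(np.hypot(*d[:2]),4),"yaw",np.degrees(np.arctan2(d[1],d[0]))-90,"centre",np.round(m[:2]+n*h,4))
```

```text
0.0599 yaw -7.249212178343171 centre [0.6448 0.0543]
0.0454 yaw -7.252215184426689 centre [0.6422 0.0549]
0.0599 yaw -7.249212178343171 centre [0.6448 0.0543]
0.045 yaw -7.252215184426717 centre [0.6428 0.0548]
```

Call:
arm_command --linear '[[0.17, -0.06, 0], [0.17, -0.06, 0], [0.17, -0.06, -0.15], [0.17, -0.06, -0.25], [0.17, -0.06, -0.25]]' --rotation '[[0, 0, 0], [0, 0, 0], [0, 0, 0], [0, 0, 0], [0, 0, 0]]' --grip '[0.3, 0.3, 0.3, 0.3, 0.3]'

```text
time: 12.55
tcp_pos: [0.6463, 0.0546, 0.0325]
tool_rot: [0.045, 0.706, -0.706, -0.044]
force: [-9.1, -0.5, 20.0]
opening: 0.538
```

Run:
```python
from seg import *
im,c=wsnap('w11')
cv2.imwrite("pics/c11.png",cv2.resize(im[160:300,210:360],None,fx=4,fy=4,interpolation=cv2.INTER_CUBIC))
```

```text
t 12.55 tcp [0.6463 0.0546 0.0325] jawdeg -97.28 tooly [ 0.001 -0.    -1.   ] F [-9.1 -0.5 20. ] op 0.538 j [-0.03  0.43  1.49 -0.    1.22  1.66]
```

View pics/c11.png

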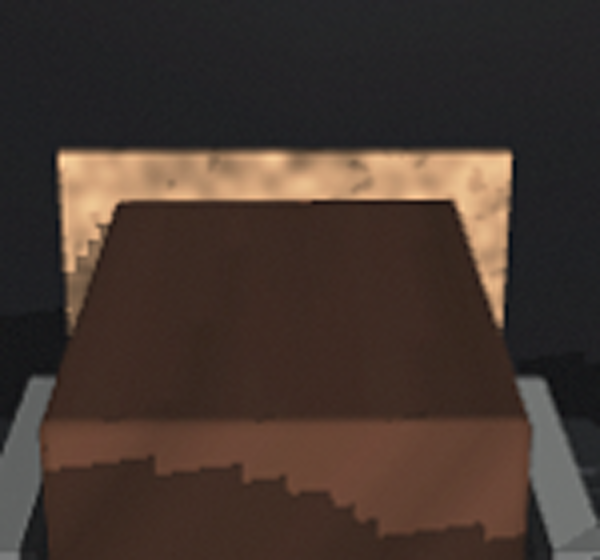

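Call:
arm_command --linear '[[0, 0, 0.1], [0, 0, 0.1], [0, 0, 0.1], [0, 0, 0.1], [0, 0, 0.1], [0, 0, 3], [0, 0, 7], [0, 0, 12], [0, 0, 12], [0, 0, 12]]' --rotation '[[0, 0, 0], [0, 0, 0], [0, 0, 0], [0, 0, 0], [0, 0, 0], [0, 0, 0], [0, 0, 0], [0, 0, 0], [0, 0, 0], [0, 0, 0]]' --grip '[0.3, 0.65, 0.8, 1, 1, 1, 1, 1, 1, 1]'

```text
time: 13.6
tcp_pos: [0.6464, 0.0547, 0.1519]
tool_rot: [0.046, 0.706, -0.706, -0.044]
force: [-0.7, -0.2, -1.6]
opening: 1.0
```

Run:
```python
from seg import *
im,c=wsnap('w12')
cv2.imwrite("pics/c12.png",cv2.resize(im[120:260,200:500],None,fx=2.66,fy=2.66,interpolation=cv2.INTER_CUBIC))
```

```text
t 13.6 tcp [0.6464 0.0547 0.1519] jawdeg -97.29 tooly [ 0.002  0.    -1.   ] F [-0.7 -0.2 -1.6] op 1.0 j [-0.03  0.34  1.37  0.    1.43  1.66]
```

View pics/c12.png

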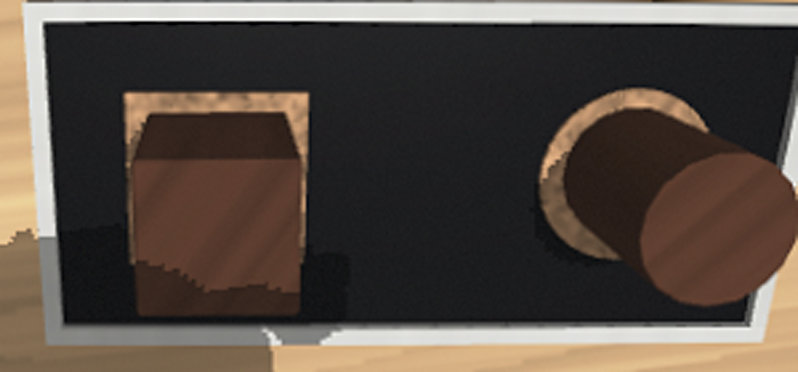

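Both posts stand centred on their marks: in the crop the square post's front gap is 20 px and its side gaps 24 and 20 px. Now the board.

Call:
arm_command --linear '[[-2, 3, 4.8], [-4, 7.5, 4.8], [-6, 12, 4.8], [-8, 16.5, 4.8], [-10, 21, 4.8], [-12, 25, 4.8], [-14, 29, 4.8], [-15.7, 31.2, 4.8], [-15.7, 31.2, 4.8], [-15.7, 31.2, 4.8]]' --rotation '[[0, 0, 0.05], [0, 0, 0.1], [0, 0, 0.15], [0, 0, 0.2], [0, 0, 0.223], [0, 0, 0.223], [0, 0, 0.223], [0, 0, 0.223], [0, 0, 0.223], [0, 0, 0.223]]' --grip '[1, 1, 1, 1, 1, 1, 1, 1, 1, 1]'

```text
time: 14.65
tcp_pos: [0.4884, 0.3668, 0.1973]
tool_rot: [0.035, -0.706, 0.707, -0.034]
force: [-0.7, -1.4, -0.7]
opening: 1.001
```

Run:
```python
from seg import *
im,c=wsnap('w13')
uv=proj(c,[[.4895,.3665,.014]])[0].astype(int);print(uv)
```

```text
t 14.65 tcp [0.4884 0.3668 0.1973] jawdeg -84.44 tooly [-0.002 -0.001 -1.   ] F [-0.7 -1.4 -0.7] op 1.001 j [ 0.52  0.24  1.4  -0.    1.5   1.99]
[280 172]
```

View pics/w13.png

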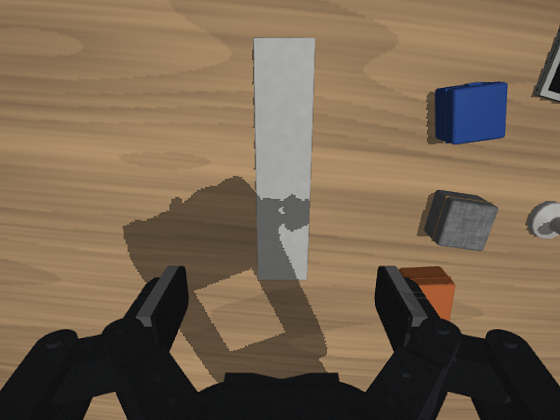

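Run:
```python
from seg import *
im,c=wload('w13')
p,k=darkfit(im,c,282,160,135,box(.25,.056,.014),(.4895,.3665,.08),lambda h,s,v:(s<60)&(v>50),True,"bd")
cv2.imwrite("pics/s13.png",k)
X=ray(c,[(254,38),(315,38),(307,279),(258,279)],.014);print(np.round(X,4),X.mean(0))
a=(X[0]+X[1])/2;b=(X[2]+X[3])/2;print("len",np.linalg.norm(a-b),"yaw",np.degrees(np.arctan2(a[1]-b[1],a[0]-b[0])),(a+b)/2)
```

```text
bd [0.4893 0.3646 0.0922 0.0317] deg 5.3 13663
[[0.6104 0.4024 0.014 ]
 [0.6158 0.3482 0.014 ]
 [0.3696 0.325  0.014 ]
 [0.3642 0.3801 0.014 ]] [0.48998778 0.36391203 0.014     ]
len 0.24722831628361724 yaw 5.274159453247899 [0.48998778 0.36391203 0.014     ]
```

View pics/s13.png

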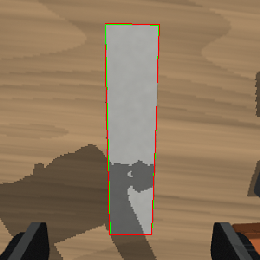

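Call:
arm_command --linear '[[0.1, -0.25, -5], [0.1, -0.25, -10], [0.1, -0.25, -15], [0.1, -0.25, -18], [0.1, -0.25, -19.2], [0.1, -0.25, -19.5], [0.1, -0.25, -19.5], [0.1, -0.25, -19.5]]' --rotation '[[0, 0, 0], [0, 0, 0], [0, 0, 0], [0, 0, 0], [0, 0, 0], [0, 0, 0], [0, 0, 0], [0, 0, 0]]' --grip '[1, 1, 1, 1, 0.75, 0.75, 0.75, 0.75]'

```text
time: 15.5
tcp_pos: [0.491, 0.3645, 0.0056]
tool_rot: [-0.033, 0.707, -0.706, 0.035]
force: [-0.4, 0.3, 0.6]
opening: 0.748
```

Run:
```python
from seg import *
im,c=wsnap('w14')
```

```text
t 15.5 tcp [0.491  0.3645 0.0056] jawdeg -84.52 tooly [ 0.002  0.001 -1.   ] F [-0.4  0.3  0.6] op 0.748 j [0.51 0.39 1.61 0.   1.13 1.99]
```

View pics/w14.png

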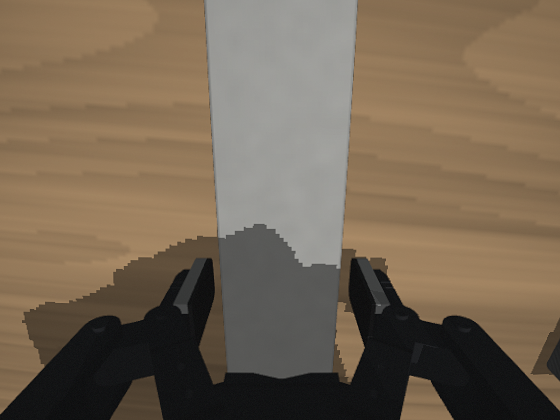

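Call:
arm_command --linear '[[0, 0, -0.3], [0, 0, -0.5], [0, 0, -0.6], [0, 0, -0.6]]' --rotation '[[0, 0, 0], [0, 0, 0], [0, 0, 0], [0, 0, 0]]' --grip '[0.75, 0.75, 0.75, 0.75]'

```text
time: 15.95
tcp_pos: [0.4899, 0.3642, -0.0024]
tool_rot: [-0.034, 0.706, -0.706, 0.034]
force: [0.1, 0.4, -0.6]
opening: 0.747
```

Call:
arm_command --linear '[[0, 0, 0], [0, 0, 0], [0, 0, 0], [0, 0, 0], [0, 0, 0]]' --rotation '[[0, 0, 0], [0, 0, 0], [0, 0, 0], [0, 0, 0], [0, 0, 0]]' --grip '[0.5, 0.5, 0.5, 0.5, 0.5]' --grip_force 50

```text
time: 16.45
tcp_pos: [0.4901, 0.3642, -0.0019]
tool_rot: [-0.034, 0.706, -0.706, 0.034]
force: [-1.8, 0.0, 5.2]
opening: 0.64
```

Call:
arm_command --linear '[[0, 0, 0.5], [0, 0, 1.5], [0, 0, 4], [0, 0, 8], [0, 0, 8], [0, 0, 8]]' --rotation '[[0, 0, 0], [0, 0, 0], [0, 0, 0], [0, 0, 0], [0, 0, 0], [0, 0, 0]]' --grip '[0.5, 0.5, 0.5, 0.5, 0.5, 0.5]'

```text
time: 17.05
tcp_pos: [0.4903, 0.3644, 0.0791]
tool_rot: [-0.033, 0.707, -0.706, 0.035]
force: [0.3, 0.8, -2.0]
opening: 0.642
```

Run:
```python
from seg import *
im,c=wsnap('w15')
```

```text
t 17.05 tcp [0.4903 0.3644 0.0791] jawdeg -84.51 tooly [ 0.002  0.001 -1.   ] F [ 0.3  0.8 -2. ] op 0.642 j [0.51 0.32 1.55 0.   1.27 1.99]
```

View pics/w15.png

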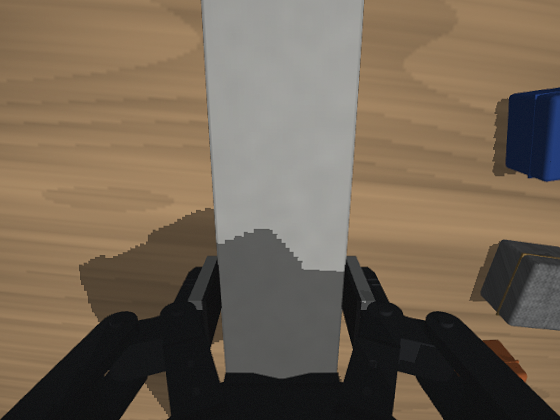

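Call:
arm_command --linear '[[0, 0, 5], [1, -2, 10], [3, -6, 10], [5, -11, 10], [7, -16, 10], [9, -21, 10], [11, -26, 10], [13, -31, 10], [14.6, -35, 10], [14.6, -38, 10]]' --rotation '[[0, 0, 0.1], [0, 0, 0.24], [0, 0, 0.38], [0, 0, 0.52], [0, 0, 0.66], [0, 0, 0.8], [0, 0, 0.94], [0, 0, 1.08], [0, 0, 1.22], [0, 0, 1.36]]' --grip '[0.5, 0.5, 0.5, 0.5, 0.5, 0.5, 0.5, 0.5, 0.5, 0.5]'

```text
time: 18.1
tcp_pos: [0.6318, 0.0037, 0.1763]
tool_rot: [-0.465, 0.533, -0.532, 0.464]
force: [0.1, 1.0, -0.6]
opening: 0.641
```

Call:
arm_command --linear '[[0, 0, 0], [0, 0, 0], [0, 0, 0]]' --rotation '[[0, 0, 0], [0, 0, 0], [0, 0, 0]]' --grip '[0.5, 0.5, 0.5]'

```text
time: 18.4
tcp_pos: [0.6311, 0.0061, 0.177]
tool_rot: [-0.463, 0.535, -0.534, 0.463]
force: [0.2, 0.5, -0.4]
opening: 0.645
```

Run:
```python
from seg import *
im,c=wsnap('w16')
cv2.imwrite("pics/scene1.png",ctrl.snapshot("scene")[:,:,::-1])
cv2.imwrite("pics/top1.png",ctrl.snapshot("top")[:,:,::-1])
```

```text
t 18.4 tcp [0.6311 0.0061 0.177 ] jawdeg -8.18 tooly [-0.001  0.    -1.   ] F [ 0.2  0.5 -0.4] op 0.645 j [-0.11  0.29  1.38  0.    1.47  0.03]
```

View pics/w16.png

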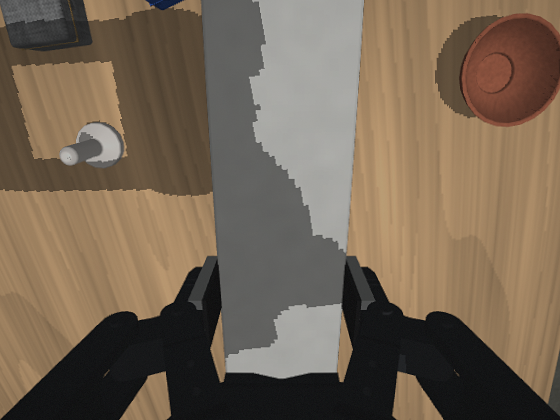

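View pics/scene1.png

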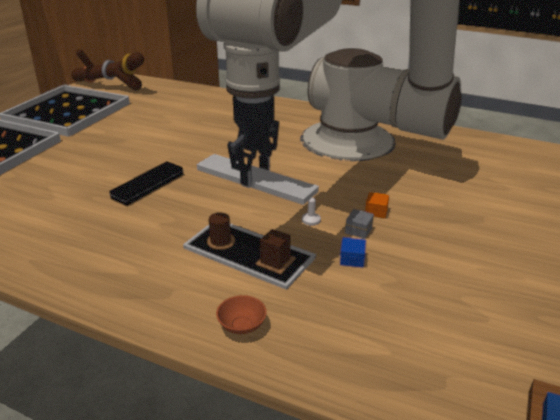

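Call:
arm_command --linear '[[0.6, -2.1, 0], [0.6, -2.1, 0], [0.6, -2.1, -4], [0.6, -2.1, -8], [0.6, -2.1, -9.5], [0.6, -2.1, -9.5], [0.6, -2.1, -9.5]]' --rotation '[[0, 0, 0.029], [0, 0, 0.029], [0, 0, 0.029], [0, 0, 0.029], [0, 0, 0.029], [0, 0, 0.029], [0, 0, 0.029]]' --grip '[0.5, 0.5, 0.5, 0.5, 0.5, 0.5, 0.5]'

```text
time: 19.25
tcp_pos: [0.6382, -0.0152, 0.0845]
tool_rot: [0.471, -0.527, 0.528, -0.471]
force: [-0.4, -0.3, 0.2]
opening: 0.641
```

Run:
```python
from seg import *
im,c=wsnap('w17')
p=ctrl.snapshot("scene")[:,:,::-1];cv2.imwrite("pics/scene2.png",cv2.resize(p[150:300,150:350],None,fx=4,fy=4,interpolation=cv2.INTER_CUBIC))
```

```text
t 19.25 tcp [ 0.6382 -0.0152  0.0845] jawdeg -6.45 tooly [ 0.002 -0.    -1.   ] F [-0.4 -0.3  0.2] op 0.641 j [-0.14  0.36  1.47  0.    1.3  -0.03]
```

View pics/scene2.png

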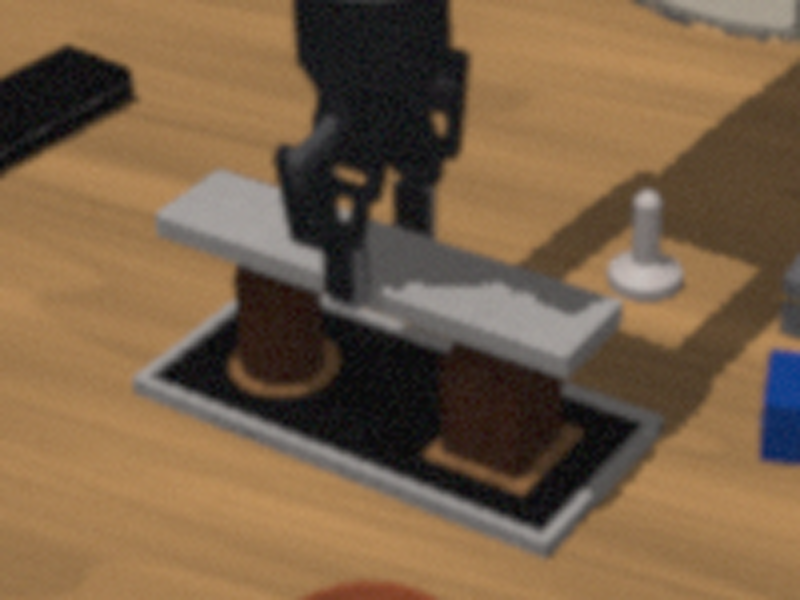

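View pics/w17.png

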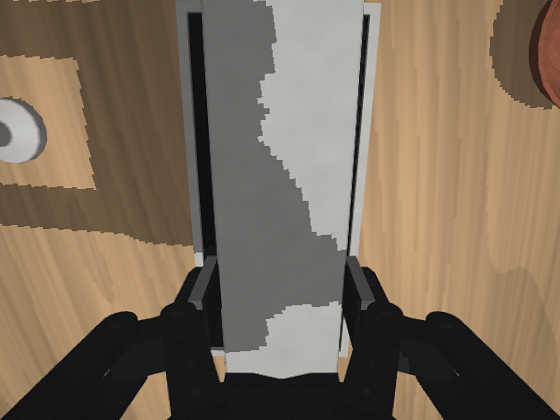

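Call:
arm_command --linear '[[-0.12, 0, -0.8], [-0.12, 0, -1.5], [-0.12, 0, -1.7], [-0.12, 0, -1.7]]' --rotation '[[0, 0, 0], [0, 0, 0], [0, 0, 0], [0, 0, 0]]' --grip '[0.5, 0.5, 0.5, 0.5]'

```text
time: 19.75
tcp_pos: [0.6362, -0.0155, 0.0661]
tool_rot: [-0.471, 0.527, -0.527, 0.471]
force: [-2.5, 0.7, 7.0]
opening: 0.642
```

Call:
arm_command --linear '[[0, 0, -0.1], [0, 0, -0.2], [0, 0, -0.2]]' --rotation '[[0, 0, 0], [0, 0, 0], [0, 0, 0]]' --grip '[0.5, 0.5, 0.5]'

```text
time: 20.05
tcp_pos: [0.6363, -0.0155, 0.066]
tool_rot: [0.471, -0.527, 0.528, -0.471]
force: [-13.9, 2.4, 29.7]
opening: 0.641
```

Call:
arm_command --linear '[[0, 0, 0.15], [0, 0, 0.15], [0, 0, 0.15], [0, 0, 0.15], [0, 0, 0.15], [0, 0, 2], [0, 0, 6], [0, 0, 11], [0, 0, 16], [0, 0, 16]]' --rotation '[[0, 0, 0], [0, 0, 0], [0, 0, 0], [0, 0, 0], [0, 0, 0], [0, 0, 0], [0, 0, 0], [0, 0, 0], [0, 0, 0], [0, 0, 0]]' --grip '[0.5, 0.75, 0.9, 1, 1, 1, 1, 1, 1, 1]'

```text
time: 21.05
tcp_pos: [0.6382, -0.0157, 0.2314]
tool_rot: [0.469, -0.525, 0.53, -0.473]
force: [0.5, 0.4, 0.9]
opening: 1.001
```

Run:
```python
from seg import *
im,c=wsnap('w18')
p=ctrl.snapshot("scene")[:,:,::-1];cv2.imwrite("pics/scene3.png",cv2.resize(p[150:300,150:350],None,fx=4,fy=4,interpolation=cv2.INTER_CUBIC))
```

```text
t 21.05 tcp [ 0.6382 -0.0157  0.2314] jawdeg -6.46 tooly [ 0.01  -0.001 -1.   ] F [0.5 0.4 0.9] op 1.001 j [-0.15  0.28  1.29  0.    1.57 -0.03]
```

View pics/scene3.png

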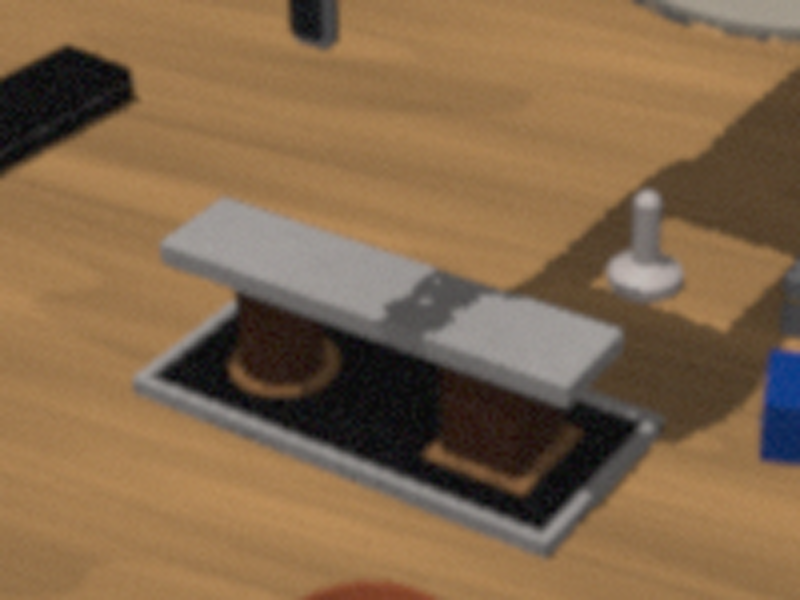

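View pics/w18.png

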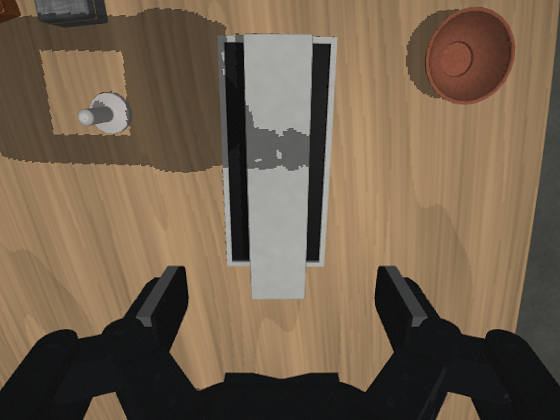

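The board lies flat on both posts, level and parallel to the tray. I'll measure its pose against the tray and find the box and the stand.

Run:
```python
from seg import *
im,c=wload('w18')
X=ray(c,[(245,35),(313,35),(304,298),(253,298)],.082);a=(X[0]+X[1])/2;b=(X[2]+X[3])/2
print("board c",np.round((a+b)/2,4),"len",np.linalg.norm(a-b),"yaw",np.degrees(np.arctan2(a[1]-b[1],a[0]-b[0])))
T=ray(c,[(219,36),(338,37),(324,266),(228,265)],.010);a=(T[0]+T[1])/2;b=(T[2]+T[3])/2
print("tray c",np.round((a+b)/2,4),"len",np.linalg.norm(a-b),"yaw",np.degrees(np.arctan2(a[1]-b[1],a[0]-b[0])))
# expected post centers relative to tray from w6
for n,uvs in(("w12",None),):pass
t=cv2.cvtColor(ctrl.snapshot("top"),cv2.COLOR_RGB2BGR);cv2.imwrite("pics/top2.png",t);ct=cam("top")
H=cv2.cvtColor(t,cv2.COLOR_BGR2HSV);s=H[...,1];v=H[...,2]
cv2.imwrite("pics/c_top2.png",cv2.resize(t[110:290,150:350],None,fx=4,fy=3.3,interpolation=cv2.INTER_CUBIC))
```

```text
board c [ 0.6376 -0.0162  0.082 ] len 0.2464745385215502 yaw 83.35598372081476
tray c [ 0.6365 -0.0137  0.01  ] len 0.25846057336387024 yaw 82.76531644957029
```

View pics/c_top2.png

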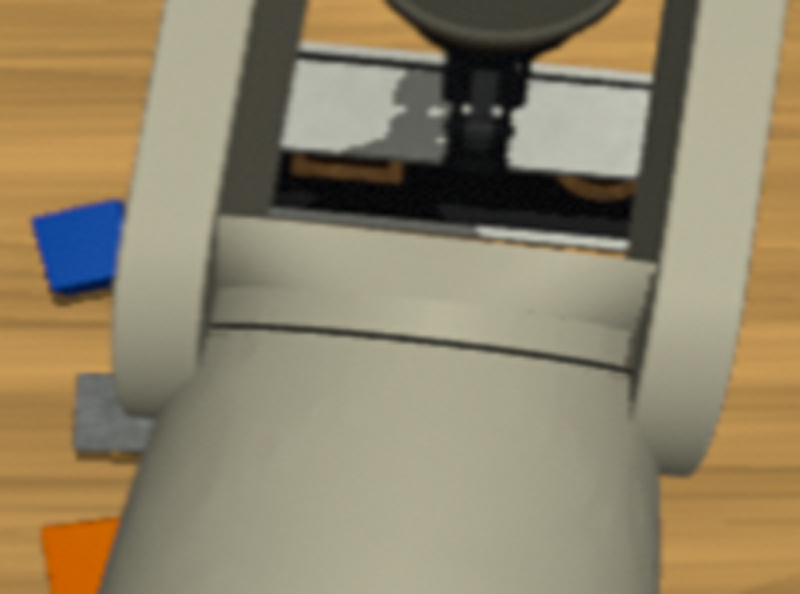

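Call:
arm_command --linear '[[-2, 2, 0], [-4, 4, 0], [-6, 6, 0], [-8, 8, 0], [-10, 10, 0], [-12, 12, -1], [-14, 14, -2], [-16, 16, -3], [-18, 18, -3], [-18, 19.2, -3]]' --rotation '[[0, 0, -0.14], [0, 0, -0.28], [0, 0, -0.42], [0, 0, -0.56], [0, 0, -0.7], [0, 0, -0.84], [0, 0, -0.98], [0, 0, -1.12], [0, 0, -1.26], [0, 0, -1.4]]' --grip '[1, 1, 1, 1, 1, 1, 1, 1, 1, 1]'

```text
time: 22.2
tcp_pos: [0.4537, 0.1775, 0.1922]
tool_rot: [0.02, -0.707, 0.707, -0.018]
force: [1.0, -0.5, -0.1]
opening: 0.999
```

Call:
arm_command --linear '[[0, 0, 0], [0, 0, 0], [0, 0, 0]]' --rotation '[[0, 0, -0.11], [0, 0, -0.11], [0, 0, -0.11]]' --grip '[1, 1, 1]'

```text
time: 22.5
tcp_pos: [0.4559, 0.1763, 0.1928]
tool_rot: [-0.017, -0.707, 0.707, 0.018]
force: [0.9, -0.7, -0.3]
opening: 1.002
```

Run:
```python
from seg import *
im,c=wsnap('w19')
print(proj(c,[[.4581,.1762,.04]]))
```

```text
t 22.5 tcp [0.4559 0.1763 0.1928] jawdeg -92.78 tooly [-0.002 -0.    -1.   ] F [ 0.9 -0.7 -0.3] op 1.002 j [ 0.21 -0.01  1.69  0.    1.47  1.83]
[[280.47573823 179.89506879]]
```

View pics/w19.png

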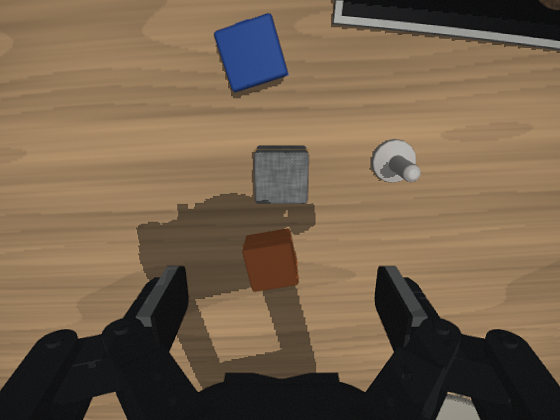

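The grey box's top face is centred at (281,176), between blue (250,52) and orange (271,262), with the stand's foot at (395,162). Measuring.

Run:
```python
from seg import *
im,c=wload('w19')
p,k=darkfit(im,c,281,173,36,box(.05,.05,.04),(.4581,.1762,-.05),lambda h,s,v:(s<45),True,"rb")
# stand: foot ellipse + stem
H=cv2.cvtColor(im,cv2.COLOR_BGR2HSV)
m=roi(((H[...,1]<60)&(H[...,2]>60)).astype(np.uint8),398,163,36)
def sil(x,y):
    P=lambda r,z0,h:place(cyl(r,h,z0),x,y,0)
    return np.maximum(np.maximum(hullmask(c,P(.022,0,.009),m.shape),hullmask(c,P(.008,.016,.041),m.shape)),0)
f=lambda q:np.abs(sil(q[0]/1e3,q[1]/1e3)-m).sum()/m.sum()
r=minimize(f,[462,62.5],method="Nelder-Mead",options=dict(initial_simplex=[[462,62],[470,62],[462,70]],xatol=.02));print("stand",r.x,r.fun)
s=sil(*(r.x/1e3));ov=im.copy();ov[...,2]=np.maximum(ov[...,2],(s*255).astype(np.uint8)//2)
cv2.imwrite("pics/s19.png",np.hstack([k,cv2.resize(ov[120:210,350:440],(260,260))]))
print("ring_box class in view:",[(round(d["centre"][0]*560),round(d["centre"][1]*420),round(d["p"],2)) for d in ctrl.recognise("wrist","ring_box")])
```

```text
rb [ 0.4542  0.1765 -0.0677  0.1865] deg -3.9 2882
stand [463.16984224  62.25196934] 0.11540042523033307
ring_box class in view: [(281, 176, 0.83), (270, 261, 0.82), (253, 53, 0.61)]
```

View pics/s19.png

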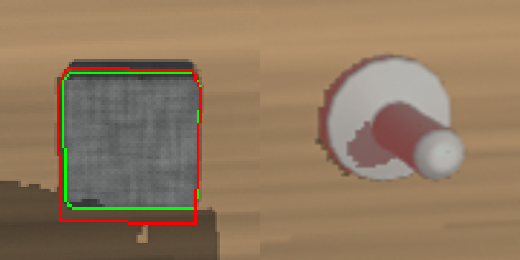

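Run:
```python
from seg import *
im,c=wload('w19')
X=ray(c,[(281.6,178.5),(255.9,178.5),(307.3,178.5),(281.6,153.4),(281.6,203.6)],.04);print(np.round(X,4))
p,k=darkfit(im,c,281,173,36,box(.05,.05,.0,.04),(.4581,.1762,-.05),lambda h,s,v:(s<45)&(v>75),True,"rb")
```

```text
[[0.4594 0.1751 0.04  ]
 [0.4605 0.1986 0.04  ]
 [0.4582 0.1516 0.04  ]
 [0.4825 0.174  0.04  ]
 [0.435  0.1763 0.04  ]]
rb [ 0.4588  0.1751 -0.0224  0.1425] deg -1.3 2651
```

Call:
arm_command --linear '[[0.3, -0.1, -5], [0.3, -0.1, -10], [0.3, -0.1, -14], [0.3, -0.1, -17], [0.3, -0.1, -17.8], [0.3, -0.1, -17.8], [0.3, -0.1, -17.8], [0.3, -0.1, -17.8], [0.3, -0.1, -17.8], [0.3, -0.1, -17.8]]' --rotation '[[0, 0, 0.01], [0, 0, 0.01], [0, 0, 0.01], [0, 0, 0.01], [0, 0, 0.01], [0, 0, 0.01], [0, 0, 0.01], [0, 0, 0.01], [0, 0, 0.01], [0, 0, 0.01]]' --grip '[1, 1, 1, 1, 1, 1, 0.4, 0.4, 0.4, 0.4]' --grip_force 25

```text
time: 23.6
tcp_pos: [0.4601, 0.1757, 0.0173]
tool_rot: [0.016, 0.707, -0.707, -0.014]
force: [-1.7, -1.0, 7.5]
opening: 0.583
```

Call:
arm_command --linear '[[0, 0, 0], [0, 0, 0], [0, 0, 0], [0, 0, 1], [0, 0, 3], [0, 0, 7], [0, 0, 12], [0, 0, 16], [0, 0, 16], [0, 0, 16]]' --rotation '[[0, 0, 0], [0, 0, 0], [0, 0, 0], [0, 0, 0], [0, 0, 0], [0, 0, 0], [0, 0, 0], [0, 0, 0], [0, 0, 0], [0, 0, 0]]' --grip '[0.4, 0.4, 0.4, 0.4, 0.4, 0.4, 0.4, 0.4, 0.4, 0.4]'

```text
time: 24.6
tcp_pos: [0.4595, 0.1756, 0.1773]
tool_rot: [0.016, 0.707, -0.707, -0.014]
force: [0.1, -0.8, -1.6]
opening: 0.579
```

Run:
```python
from seg import *
im,c=wsnap('w20')
```

```text
t 24.6 tcp [0.4595 0.1756 0.1773] jawdeg -92.4 tooly [ 0.003  0.001 -1.   ] F [ 0.1 -0.8 -1.6] op 0.579 j [ 0.21 -0.    1.71  0.    1.43  1.82]
```

View pics/w20.png

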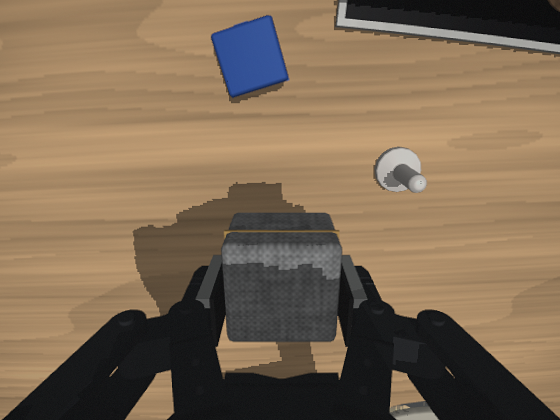

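Run:
```python
from seg import *
im,c=wload('w20')
cv2.imwrite("pics/c20.png",cv2.resize(im[200:360,205:360],None,fx=3.7,fy=3.7,interpolation=cv2.INTER_CUBIC))
zt=.1773-.0173+.04
t=np.array([.4595,.1756])
p,k=darkfit(im,c,282,277,66,box(.05,.05,.04,zt-.04),(t[0],t[1],-.04),lambda h,s,v:((s<60)&(v>32)),True,"held")
print(ray(c,[(282,341.5)],zt),ray(c,[(282,213)],zt-.04),(np.array(p[:2])-t)*1e3)
cv2.imwrite("pics/s20.png",k)
```

```text
held [ 0.4536  0.1759 -0.0734  0.2662] deg -4.2 12747
[[0.43574371 0.17576823 0.2       ]] [[0.48187591 0.17381418 0.16      ]] [-5.88114675  0.32129231]
```

View pics/s20.png

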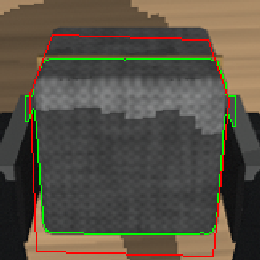

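Call:
arm_command --linear '[[2.6, -4, 0], [5.2, -8, 0], [7.8, -12, 0], [10.4, -16, 0], [13, -20, 0], [15.6, -24, 0], [17, -26, 0], [17, -26, -3], [17, -26, -5], [17, -26, -5]]' --rotation '[[0, 0, -0.073], [0, 0, -0.073], [0, 0, -0.073], [0, 0, -0.073], [0, 0, -0.073], [0, 0, -0.073], [0, 0, -0.073], [0, 0, -0.073], [0, 0, -0.073], [0, 0, -0.073]]' --grip '[0.4, 0.4, 0.4, 0.4, 0.4, 0.4, 0.4, 0.4, 0.4, 0.4]'

```text
time: 25.65
tcp_pos: [0.6274, -0.0843, 0.1215]
tool_rot: [0.038, 0.706, -0.705, -0.043]
force: [0.1, -0.6, -1.3]
opening: 0.577
```

Call:
arm_command --linear '[[0, 0, 0], [0, 0, -1], [0, 0, -1]]' --rotation '[[0, 0, 0], [0, 0, 0], [0, 0, 0]]' --grip '[0.4, 0.4, 0.4]'

```text
time: 25.95
tcp_pos: [0.6291, -0.0843, 0.1153]
tool_rot: [0.04, 0.706, -0.706, -0.041]
force: [-0.8, 0.5, -1.3]
opening: 0.581
```

Run:
```python
from seg import *
im,c=wsnap('w21')
p=ctrl.snapshot("scene")[:,:,::-1];cv2.imwrite("pics/scene4.png",cv2.resize(p[130:280,150:350],None,fx=4,fy=4,interpolation=cv2.INTER_CUBIC))
```

```text
t 25.95 tcp [ 0.6291 -0.0843  0.1153] jawdeg -96.57 tooly [-0.  0. -1.] F [-0.8  0.5 -1.3] op 0.581 j [-0.25  0.33  1.45  0.    1.36  1.43]
```

View pics/w21.png

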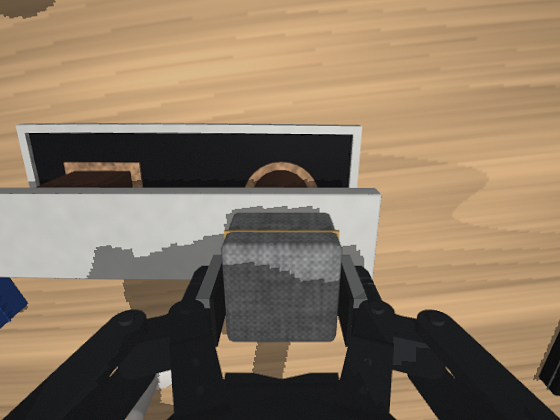

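View pics/scene4.png

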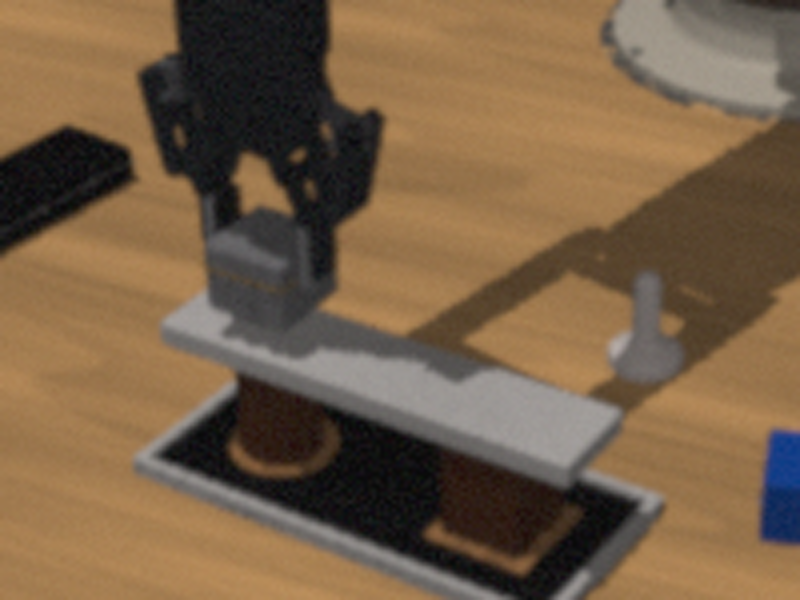

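Call:
arm_command --linear '[[0.05, 0, -0.8], [0.05, 0, -1.3], [0.05, 0, -1.4], [0.05, 0, -1.4]]' --rotation '[[0, 0, 0], [0, 0, 0], [0, 0, 0], [0, 0, 0]]' --grip '[0.4, 0.4, 0.4, 0.4]'

```text
time: 26.45
tcp_pos: [0.6297, -0.0845, 0.1014]
tool_rot: [0.04, 0.706, -0.706, -0.041]
force: [0.7, -0.0, -0.7]
opening: 0.579
```

Run:
```python
from seg import *
im,c=wsnap('w22')
cv2.imwrite("pics/c22.png",cv2.resize(im[150:300,200:400],None,fx=4,fy=4,interpolation=cv2.INTER_CUBIC))
```

```text
t 26.45 tcp [ 0.6297 -0.0845  0.1014] jawdeg -96.59 tooly [-0.001  0.    -1.   ] F [ 0.7 -0.  -0.7] op 0.579 j [-0.25  0.35  1.46  0.    1.33  1.43]
```

View pics/c22.png

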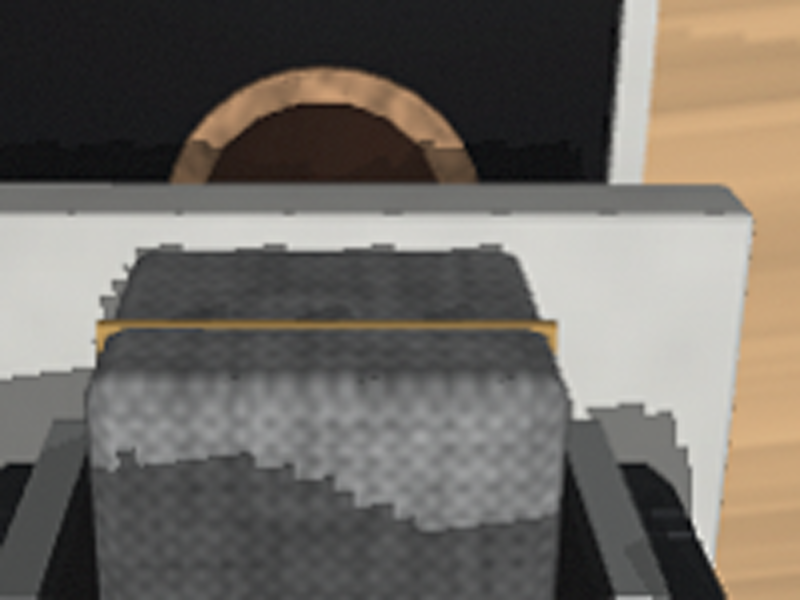

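Run:
```python
from seg import *
im,c=wload('w22')
b=ray(c,[(282,150+212/4)],.082)[0]
for z in (.084,.086):
    x=ray(c,[(282,150+250/4)],z)[0];print(z,b[:2],x[:2],(b-x)[0]*1e3)
# round post bottom front arc & mark arc
print("post front",ray(c,[(282,150+103/4)],.008)[0][:2],"mark front",ray(c,[(282,150+66/4)],.008)[0][:2])
```

```text
0.084 [ 0.65648927 -0.08843219] [ 0.65206858 -0.08792296] 4.420692311240537
0.086 [ 0.65648927 -0.08843219] [ 0.65283713 -0.08800407] 3.6521390340062965
post front [ 0.65135217 -0.08808207] mark front [ 0.65819898 -0.08886114]
```

Call:
arm_command --linear '[[0.05, 0, -0.1], [0.05, 0, -0.2], [0.05, 0, -0.25], [0.05, 0, -0.25]]' --rotation '[[0, 0, 0], [0, 0, 0], [0, 0, 0], [0, 0, 0]]' --grip '[0.4, 0.4, 0.4, 0.4]'

```text
time: 26.9
tcp_pos: [0.6303, -0.0845, 0.0994]
tool_rot: [0.041, 0.706, -0.706, -0.041]
force: [0.5, -0.0, -0.4]
opening: 0.577
```

Call:
arm_command --linear '[[0, 0, -0.1], [0, 0, -0.2], [0, 0, -0.2]]' --rotation '[[0, 0, 0], [0, 0, 0], [0, 0, 0]]' --grip '[0.4, 0.4, 0.4]'

```text
time: 27.2
tcp_pos: [0.6309, -0.0847, 0.0993]
tool_rot: [-0.041, -0.706, 0.706, 0.04]
force: [-6.2, 0.9, 19.8]
opening: 0.585
```

Call:
arm_command --linear '[[0, 0, 0.15], [0, 0, 0.15], [0, 0, 0.15], [0, 0, 0.15], [0, 0, 0.15], [0, 0, 3], [0, 0, 7], [0, 0, 11], [0, 0, 11], [0, 0, 11]]' --rotation '[[0, 0, 0], [0, 0, 0], [0, 0, 0], [0, 0, 0], [0, 0, 0], [0, 0, 0], [0, 0, 0], [0, 0, 0], [0, 0, 0], [0, 0, 0]]' --grip '[0.55, 0.7, 0.85, 1, 1, 1, 1, 1, 1, 1]'

```text
time: 28.2
tcp_pos: [0.6305, -0.0846, 0.2079]
tool_rot: [-0.041, -0.706, 0.706, 0.04]
force: [-0.1, 0.2, -1.5]
opening: 0.996
```

Run:
```python
from seg import *
im,c=wsnap('w23')
```

```text
t 28.2 tcp [ 0.6305 -0.0846  0.2079] jawdeg -96.59 tooly [ 0.001 -0.    -1.   ] F [-0.1  0.2 -1.5] op 0.996 j [-0.25  0.29  1.32  0.    1.53  1.43]
```

View pics/w23.png

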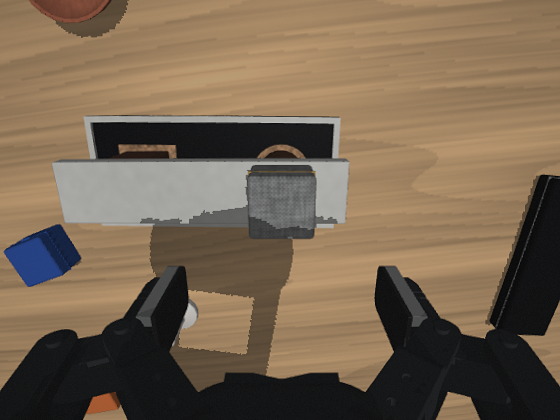

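The box stands on the board over the round post, top face at about (282,205). Next is the ring stand.

Call:
arm_command --linear '[[-4, 3.5, 0], [-8, 7, 0], [-12, 10.5, 0], [-16.8, 14.7, 0], [-16.8, 14.7, 0], [-16.8, 14.7, 0], [-16.8, 14.7, 0], [-16.8, 14.7, 0]]' --rotation '[[0, 0, 0], [0, 0, 0], [0, 0, 0], [0, 0, 0], [0, 0, 0], [0, 0, 0], [0, 0, 0], [0, 0, 0]]' --grip '[1, 1, 1, 1, 0.6, 0.6, 0.6, 0.6]'

```text
time: 29.05
tcp_pos: [0.4626, 0.062, 0.2066]
tool_rot: [-0.04, -0.706, 0.706, 0.041]
force: [-0.0, 0.2, 0.4]
opening: 0.603
```

```bash
cat >> seg.py <<'E'
def standfit(im,c,x0,z0=0,r=40):
    uv=proj(c,[[x0[0],x0[1],z0+.025]])[0].astype(int)
    H=cv2.cvtColor(im,cv2.COLOR_BGR2HSV)
    m=roi(((H[...,1]<60)&(H[...,2]>60)).astype(np.uint8),int(uv[0]),int(uv[1]),r)
    def sil(x,y):
        P=lambda R,z,h:place(cyl(R,h,z0+z),x,y,0)
        return np.maximum(hullmask(c,P(.022,0,.009),m.shape),hullmask(c,P(.008,.016,.042),m.shape))
    f=lambda q:np.abs(sil(q[0]/1e3,q[1]/1e3)-m).sum()/m.sum()
    s=np.array(x0)*1e3
    q=minimize(f,s,method="Nelder-Mead",options=dict(initial_simplex=[s,s+[6,0],s+[0,6]],xatol=.02))
    print("stand",np.round(q.x,1),round(q.fun,3));return q.x
E
python3 - <<'E'
from seg import *
im,c=wsnap('w24')
standfit(im,c,(.463,.0625))
E
```

```text
t 29.05 tcp [0.4626 0.062  0.2066] jawdeg -96.62 tooly [-0.001 -0.    -1.   ] F [-0.   0.2  0.4] op 0.603 j [-0.03 -0.07  1.71 -0.    1.5   1.65]
stand [463.1  62. ] 0.117
```

View pics/w24.png

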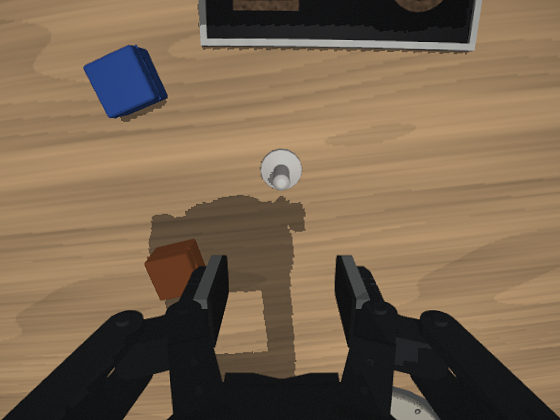

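Call:
arm_command --linear '[[0.05, 0, -5], [0.05, 0, -10], [0.05, 0, -14], [0.05, 0, -17], [0.05, 0, -18.4], [0.05, 0, -18.4], [0.05, 0, -18.4]]' --rotation '[[0, 0, 0], [0, 0, 0], [0, 0, 0], [0, 0, 0], [0, 0, 0], [0, 0, 0], [0, 0, 0]]' --grip '[0.6, 0.6, 0.6, 0.6, 0.6, 0.6, 0.6]'

```text
time: 29.8
tcp_pos: [0.4632, 0.0621, 0.0235]
tool_rot: [0.041, 0.706, -0.706, -0.041]
force: [0.1, -0.4, -0.6]
opening: 0.6
```

Call:
arm_command --linear '[[0, 0, 0], [0, 0, 0], [0, 0, 0], [0, 0, 0], [0, 0, 0], [0, 0, 0], [0, 0, 0]]' --rotation '[[0, 0, 0], [0, 0, 0], [0, 0, 0], [0, 0, 0], [0, 0, 0], [0, 0, 0], [0, 0, 0]]' --grip '[0.4, 0.3, 0.25, 0.1, 0.1, 0.1, 0.1]' --grip_force 25

```text
time: 30.5
tcp_pos: [0.4631, 0.0624, 0.0239]
tool_rot: [-0.041, -0.706, 0.706, 0.04]
force: [-2.1, -0.8, 6.6]
opening: 0.182
```

Run:
```python
from seg import *
im,c=wsnap('w25')
```

```text
t 30.5 tcp [0.4631 0.0624 0.0239] jawdeg -96.58 tooly [ 0.001 -0.    -1.   ] F [-2.1 -0.8  6.6] op 0.182 j [-0.03  0.1   1.94 -0.    1.1   1.65]
```

View pics/w25.png

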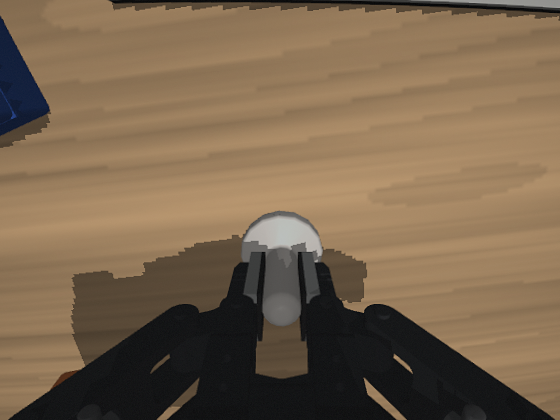

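Call:
arm_command --linear '[[0, 0, 1], [0, 0, 4], [0, 0, 8], [0, 0, 12], [2, 0, 15], [6, -0.3, 15], [10, -0.5, 15], [14, -0.7, 15], [17, -0.8, 15], [18.2, -0.8, 15]]' --rotation '[[0, 0, 0], [0, 0, 0], [0, 0, 0], [0, 0, 0], [0, 0, 0], [0, 0, 0], [0, 0, 0], [0, 0, 0], [0, 0, 0], [0, 0, 0]]' --grip '[0.1, 0.1, 0.1, 0.1, 0.1, 0.1, 0.1, 0.1, 0.1, 0.1]'

```text
time: 31.55
tcp_pos: [0.6467, 0.0542, 0.1732]
tool_rot: [0.041, 0.706, -0.706, -0.041]
force: [-0.5, 0.0, -1.0]
opening: 0.182
```

Call:
arm_command --linear '[[0, 0, 0], [0, 0, -3], [0, 0, -5], [0, 0, -5.5], [0, 0, -5.5], [0, 0, -5.5]]' --rotation '[[0, 0, 0], [0, 0, 0], [0, 0, 0], [0, 0, 0], [0, 0, 0], [0, 0, 0]]' --grip '[0.1, 0.1, 0.1, 0.1, 0.1, 0.1]'

```text
time: 32.15
tcp_pos: [0.645, 0.0545, 0.1199]
tool_rot: [0.041, 0.706, -0.706, -0.04]
force: [-0.1, -0.4, -0.3]
opening: 0.181
```

Run:
```python
from seg import *
im,c=wsnap('w26')
p=ctrl.snapshot("scene")[:,:,::-1];cv2.imwrite("pics/scene5.png",cv2.resize(p[130:280,150:350],None,fx=4,fy=4,interpolation=cv2.INTER_CUBIC))
cv2.imwrite("pics/c26.png",cv2.resize(im[130:340,150:430],None,fx=2.8,fy=2.8,interpolation=cv2.INTER_CUBIC))
```

```text
t 32.15 tcp [0.645  0.0545 0.1199] jawdeg -96.59 tooly [ 0.002  0.    -1.   ] F [-0.1 -0.4 -0.3] op 0.181 j [-0.03  0.35  1.41  0.    1.37  1.65]
```

View pics/c26.png

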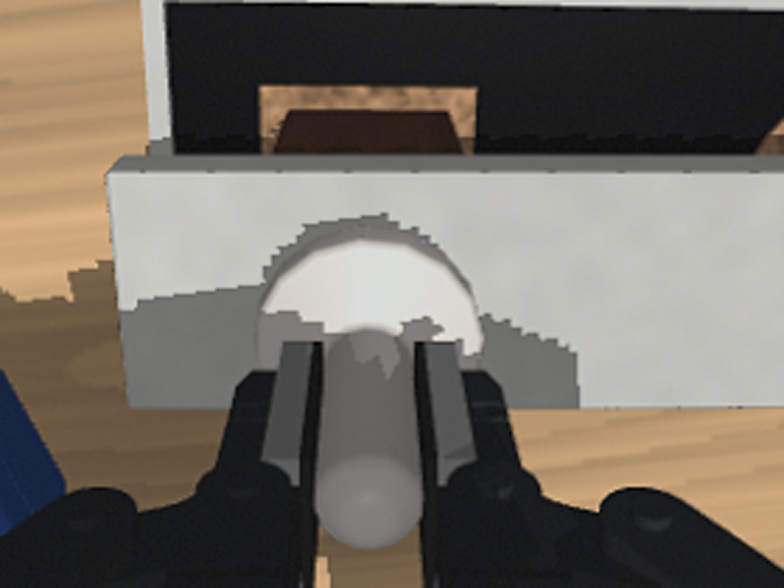

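View pics/scene5.png

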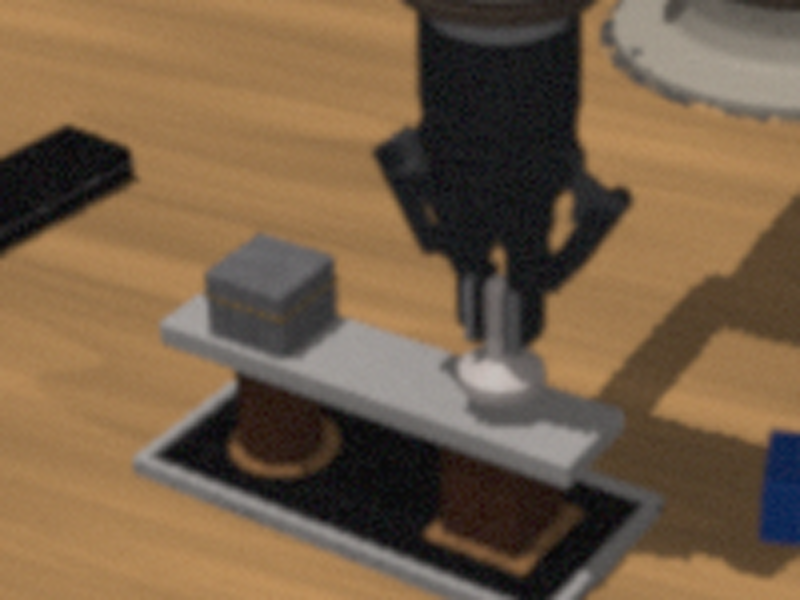

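Call:
arm_command --linear '[[0, 0, -0.7], [0, 0, -1.1], [0, 0, -1.3], [0, 0, -1.3]]' --rotation '[[0, 0, 0], [0, 0, 0], [0, 0, 0], [0, 0, 0]]' --grip '[0.1, 0.1, 0.1, 0.1]'

```text
time: 32.65
tcp_pos: [0.645, 0.0545, 0.1059]
tool_rot: [0.041, 0.706, -0.706, -0.04]
force: [-2.3, -0.4, 9.9]
opening: 0.18
```

Call:
arm_command --linear '[[0, 0, -0.1], [0, 0, -0.2], [0, 0, -0.2]]' --rotation '[[0, 0, 0], [0, 0, 0], [0, 0, 0]]' --grip '[0.1, 0.1, 0.1]'

```text
time: 32.95
tcp_pos: [0.6456, 0.0545, 0.1059]
tool_rot: [0.042, 0.706, -0.706, -0.039]
force: [-6.2, -0.1, 27.4]
opening: 0.182
```

Run:
```python
from seg import *
im,c=wsnap('w27')
cv2.imwrite("pics/c27.png",cv2.resize(im[130:340,150:430],None,fx=2.8,fy=2.8,interpolation=cv2.INTER_CUBIC))
```

```text
t 32.95 tcp [0.6456 0.0545 0.1059] jawdeg -96.59 tooly [ 0.003 -0.    -1.   ] F [-6.2 -0.1 27.4] op 0.182 j [-0.03  0.36  1.43  0.    1.35  1.65]
```

View pics/c27.png

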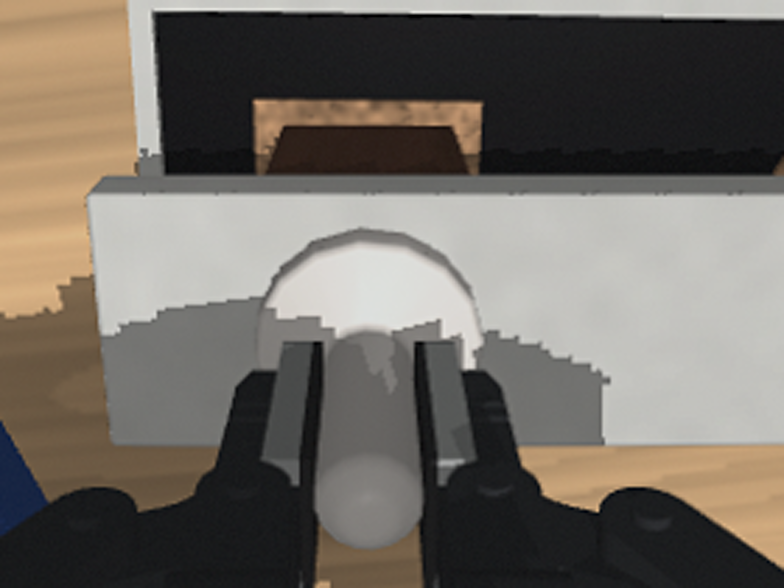

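Call:
arm_command --linear '[[0, 0, 0.1], [0, 0, 0.2], [0, 0, 0.2], [0, 0, 0.2], [0, 0, 0.2], [0, 0, 0.2], [0, 0, 0.2], [0, 0, 0.2]]' --rotation '[[0, 0, 0], [0, 0, 0], [0, 0, 0], [0, 0, 0], [0, 0, 0], [0, 0, 0], [0, 0, 0], [0, 0, 0]]' --grip '[0.1, 0.18, 0.22, 0.28, 0.35, 0.45, 0.55, 0.6]'

```text
time: 33.8
tcp_pos: [0.6448, 0.0545, 0.1052]
tool_rot: [0.041, 0.706, -0.706, -0.041]
force: [-0.5, -0.4, 0.3]
opening: 0.601
```

Call:
arm_command --linear '[[0, 0, 1], [0, 0, 3], [0, 0, 6], [0, 0, 10], [0, 0, 12], [0, 0, 12], [0, 0, 12]]' --rotation '[[0, 0, 0], [0, 0, 0], [0, 0, 0], [0, 0, 0], [0, 0, 0], [0, 0, 0], [0, 0, 0]]' --grip '[0.6, 0.6, 0.6, 0.6, 0.6, 0.6, 0.6]'

```text
time: 34.5
tcp_pos: [0.6448, 0.0545, 0.2257]
tool_rot: [0.041, 0.706, -0.706, -0.04]
force: [-0.9, 0.1, -0.7]
opening: 0.605
```

Run:
```python
from seg import *
im,c=wsnap('w28')
standfit(im,c,(.645,.0545),.082,60)
p=ctrl.snapshot("scene")[:,:,::-1];cv2.imwrite("pics/scene6.png",cv2.resize(p[130:280,150:350],None,fx=4,fy=4,interpolation=cv2.INTER_CUBIC))
```

```text
t 34.5 tcp [0.6448 0.0545 0.2257] jawdeg -96.59 tooly [ 0.001  0.    -1.   ] F [-0.9  0.1 -0.7] op 0.605 j [-0.03  0.3   1.26  0.    1.57  1.65]
stand [648.7  26.1] 0.716
```

View pics/w28.png

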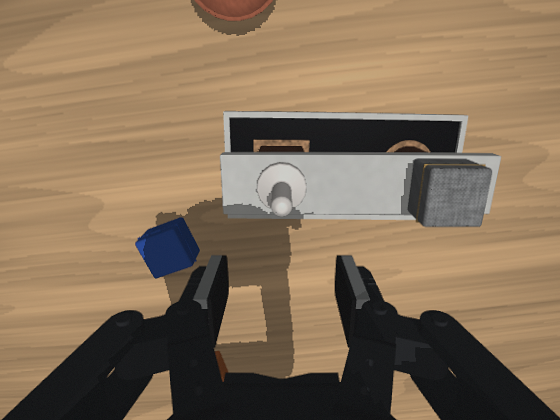

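View pics/scene6.png

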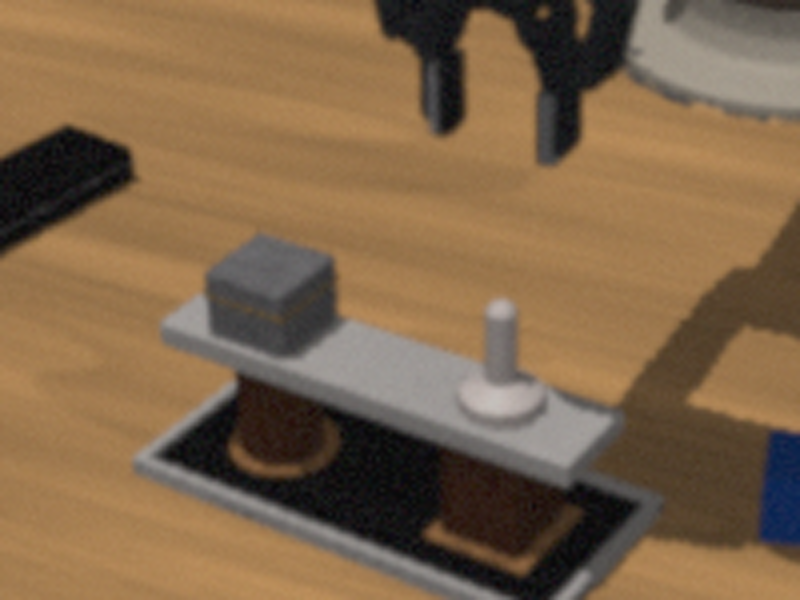

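Call:
arm_command --linear '[[-4, -2, 4], [-8, -6, 4], [-12, -10, 4], [-16, -14, 4], [-20, -18, 4], [-22, -22, 4], [-24, -27, 4], [-26, -31, 4], [-26, -35, 4], [-26, -38, 4]]' --rotation '[[0, 0, 0], [0, 0, 0], [0, 0, 0], [0, 0, 0], [0, 0, 0], [0, 0, 0], [0, 0, 0], [0, 0, 0], [0, 0, 0], [0, 0, 0]]' --grip '[0.6, 0.6, 0.6, 0.6, 0.6, 0.6, 0.6, 0.6, 0.6, 0.6]'

```text
time: 35.6
tcp_pos: [0.3832, -0.3275, 0.2648]
tool_rot: [0.041, 0.706, -0.706, -0.041]
force: [0.6, 1.1, -0.1]
opening: 0.602
```

Run:
```python
from seg import *
im,c=wload('w28')
print("foot c",ray(c,[(281,186)],.009+.082)[0],"sq mark front edge mid",ray(c,[(281.5,139.5)],.008)[0])
t=ctrl.snapshot("top")[:,:,::-1].copy();ct=cam("top")
for P in (place(box(.05,.05,0,.122),.629,-.0843,-.115)[::2][[0,1,3,2]],):
    pass
cv2.imwrite("pics/top3.png",cv2.resize(t[100:220,170:370],None,fx=4,fy=4,interpolation=cv2.INTER_CUBIC))
def show(n,X):print(n,np.round((proj(ct,X)-[170,100])*4,0).tolist())
show("box top",place(box(.05,.05,0,.122),.629,-.0843,-.115)[::2]);show("stand foot c",[[.6449,.0545,.091]]);show("board",place(box(.25,.056,0,.082),.6369,-.0152,1.457)[::2])
```

```text
foot c [0.64679318 0.05389474 0.091     ] sq mark front edge mid [0.67409537 0.05019443 0.008     ]Traceback (most recent call last):
  File "<stdin>", line 9, in <module>
  File "<stdin>", line 8, in show
  File "h.py", line 12, in proj
    K,d,R,t=c;return cv2.projectPoints(np.asarray(X,float).reshape(-1,3),cv2.Rodrigues(R)[0],t,K,d)[0].reshape(-1,2)
                     ~~~~~~~~~~~~~~~~~^^^^^^^^^^^^^^^^^^^^^^^^^^^^^^^^^^^^^^^^^^^^^^^^^^^^^^^^^^^^^
cv2.error: OpenCV(4.12.0) /io/opencv/modules/calib3d/src/calibration_base.cpp:1490: error: (-215:Assertion failed) npoints >= 0 && (depth == CV_32F || depth == CV_64F) in function 'projectPoints'
```

View pics/top3.png

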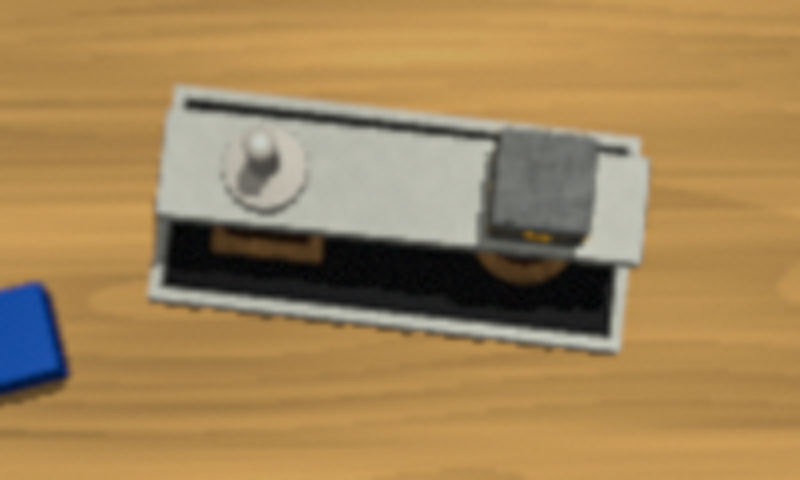

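Run:
```python
from seg import *
c=cam("top");f=lambda u,v,z:np.round(ray(c,[(170+u/4,100+v/4)],z)[0],4)
print("foot",f(265,170,.091),"box top",f(543,183,.122))
print("board",(f(167,108,.082)+f(649,158,.082)+f(638,265,.082)+f(158,213,.082))/4)
print("sqmark near corners",f(211,250,.008),f(322,261,.008),"expected",place(np.array([[-.03,.03,0],[-.03,-.03,0]]),.6448,.0543,-.127)[:,:2])
```

```text
foot [0.6421 0.0538 0.091 ] box top [ 0.627  -0.0842  0.122 ]
board [ 0.635425 -0.0164    0.082   ]
sqmark near corners [0.617  0.0882 0.008 ] [0.6102 0.0272 0.008 ] expected [[0.61884138 0.08785816]
 [0.61124184 0.02834138]]
```

Call:
arm_command --linear '[[0, 0, 0], [0, 0, 0], [0, 0, 0], [0, 0, 0], [0, 0, 0]]' --rotation '[[0, 0, 0], [0, 0, 0], [0, 0, 0], [0, 0, 0], [0, 0, 0]]' --grip '[0.6, 0.6, 0.6, 0.6, 0.6]'

```text
time: 36.15
tcp_pos: [0.3851, -0.3248, 0.2655]
tool_rot: [-0.04, -0.706, 0.706, 0.04]
force: [0.1, 0.1, -0.2]
opening: 0.599
```

```bash
python3 -c "
from h import *
print(ctrl.finish_job())"
```

```text
the job is handed in; nothing more can be done
None
```

I built the display step in the order asked and handed it in at about 36 s, with the arm drawn back and touching nothing. The round post stands on the round mark and the square post is squared to the square mark. The board lies over both, with the grey ring box above the round post and the ring stand upright above the square post.

**Last checks:**
- **Posts:** both were within about 1 mm of their mark centres in the wrist pictures.
- **Board:** it overhung the round post's front edge by about 5 mm and sat within about 1 mm of the post midline.
- **Box and stand:** both were about 1 mm from their targets, counting the disagreement below. The scene picture showed both upright.
- **Case and forces:** the gripper never came near the case, though I did not re-measure its position. The highest force in the readings was about 33 N, at the wrist when I pressed the board down.

**Checks that failed or disagreed:**
- **Top camera:** the final top view read about 1.5 mm lower in x than the wrist view for the marks and board, about 2 mm lower for the box and nearly 3 mm for the stand foot. I took the shared part as calibration offset.
- **Stand fit:** the automatic stand fit on the white board failed, white on white, so I measured the foot by hand from the pictures.
- **Square post yaw:** the first wrist fit gave 15.9°. The top view and a second wrist view gave about 10°, which I used.

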